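Find the non-slip coaster by feel and set the salt on it

ROBOT

A 7-joint arm with a two-finger parallel gripper is mounted at the origin on a cart in front of the work surface, level with it; the furniture and walls round the work are solid. World frame = base frame: x ahead of the robot, y to its left, z up, the work surface at z = 0. Lengths are in m, angles in rad, forces in N, time in s.
With the tool pointing down it reaches from about 0.4 to 0.85 m from the base axis. Payload 4.5 kg.
Tool frame: the origin (TCP) lies where the fingers leave the gripper's body, on its centre line; the fingertips stand 64 mm ahead of it and the grasp point (between the pads) lies 45 mm ahead of it; z points along the fingers, y is the line along which they close (so a half turn about z gives the same grasp; the last joint's range is limited). The gripper opens to 88 mm and grips with 3 to 60 N. Pads are 18 mm wide; open, the fingers measure 123 mm over their backs; the gripper's body (75 mm by 187 mm) begins 45 mm behind the grasp point.
Start: joints at [-1.119, 0.689, -0.195, 1.565, 0.157, 0.902, -0.215], TCP at [0.254, 0.571, 0.303] pointing down, gripper open.
Joint ranges: [-3.01, 3.01], [-0.46, 2.08], [-1.47, 1.51], [0.13, 2.56], [-1, 4.14], [0.04, 2.09], [-2.66, 2.66]. Speed limits (rad/s): [2.57, 2.57, 3.14, 3.14, 3.14, 3.14, 3.14].

INTERFACE

Orientations are given as a unit quaternion [x, y, z, w].
In Python, from plant import r gives the robot as it stands.
- The arm moves only by the tool play_rows, never from a script. Its arguments are lists of equal length, an entry for each row: "translation": the shift along the tool's x, y, z in m, a list of three; "delta_rot": the turn, a rotation vector about the tool's x, y, z in degrees, a list of three; "grip": the opening, from -1 (shut) to 1 (fully open). In form: {"translation": [[x, y, z], ...], "delta_rot": [[rx, ry, rz], ...], "grip": [grip, ...]}. A call has 1 to 20 rows; each row shifts and turns the commanded pose from where the row before left it, along the tool's axes as they then stand; what a row does not reach is not made up. A row lasts 1/8 s, in which the tool goes at most 62.5 mm and 10.7 degrees, less where a joint would pass 70% of its speed; a pose out of reach is approached as far as the arm can. A call with a gripper value outside its range is refused whole. The fingers move at their own pace and stop on an object; "squeeze" is the grip in N (left out, the last holds). Time passes only in rows, so rows that do not move let the fingers close. It gives the time, the measured TCP pose, the force, the opening and the grip force at its end, in the units of the state.
- r.get_state(): the state, without advancing time (a new reading comes with each control period).
- r.snapshot(name): name is "scene" or "top" or "wrist"; returns the picture (420x560x3 uint8, blue, green, red); there is no depth.
- r.get_calibration(name): a dict with "intrinsics" (3x3 intrinsics, pixels), "eye" and "rotation" of the camera in the world. Camera axes: x right, y up, looking along -z (the intrinsics and any distortion apply to the point x, -y, -z); pixel columns grow to the right and rows downward; lengths in m; the calibration is good to about 2 mm. The wrist camera is an equidistant fisheye: a pixel r from the principal point sees the ray r / f radians off the axis. A picture is of the moment at which its call begins: read the wrist's pose just before it. get_calibration takes no time and is no camera call; for the wrist camera it gives the pose at the moment of the call.
- r.finish_job(): hands the job in; it is judged then, once.
Trained networks look in the newest picture that a camera, given by its name, has taken for a name from the list of things; names that differ only in an ending like _2 or _b are one class to them, and where a whole thing is asked for, a point or a joint stands for the part that bears it (a point fixed in the world has none). Each returns a list of dicts, best first, with "confidence" (0 to 1); they miss things now and then, are a little off and sometimes report something else, mostly with a low value. They report only what shows in the picture. A call takes as long as a camera call. They do not tell look-alikes from the thing itself.
- r.look_for(camera, target): "point" ([x, y, z] in m, in world coordinates, good to about 4 mm: the middle of the surface that is visible of it).
- r.silhouettes(camera, target): "pixels" (420x560 bool, what is visible of it).
The state is a dict: "clock": time; "q": joint angles; "qd": joint speeds; "joint_torque": joint torques, N m; "tool_pos": TCP position; "eef_rot": TCP orientation; "contact_force": force on the tool from outside, world axes, zero at the start; "moment": the same for the moment, N m; "opening": opening from 0.0 (shut) to 1.0 (fully open); "finger_force": force on a finger pad.
Only numpy, scipy, OpenCV 4.12 (cv2) and the standard library are available. Lean on these libraries where they do the work, as an engineer would, in place of code of your own. Each camera call takes 0.05 s, during which the arm holds its last target. There are 200 camera calls.

TASK

Two of the three look-alike coasters have lost their grip; drag each one a few centimetres across the worktop before you lift it and feel how hard it rubs. Put the two slippery ones flat in the white tray, lay the grippy one centred and square on the sloping marble slab under the edge of the riser shelf, let go of it, and then stand the salt shaker on the middle of it. Don't tip the salt shaker over, and leave the pepper mill, glass, tin and stock-cube box where they stand.

Things in the scene. Friction and masses are not known exactly. Their poses are not given: they have to be found in the camera images.
- coaster_a: one of three look-alike square beech coasters with a round cork inlay, 58 x 58 mm, 14 mm thick, 0.12 kg; origin at the underside's centre, x and y along its edges. Grasp the rim (2 to 14 mm up). Known only by rubbing, never by name: one underside is rough (friction about 0.8 to 1.1), two are slick (0.08 to 0.12)
- coaster_b: one of three look-alike square beech coasters with a round cork inlay, 58 x 58 mm, 14 mm thick, 0.12 kg; origin at the underside's centre, x and y along its edges. Grasp the rim (2 to 14 mm up). Known only by rubbing, never by name: one underside is rough (friction about 0.8 to 1.1), two are slick (0.08 to 0.12)
- coaster_c: one of three look-alike square beech coasters with a round cork inlay, 58 x 58 mm, 14 mm thick, 0.12 kg; origin at the underside's centre, x and y along its edges. Grasp the rim (2 to 14 mm up). Known only by rubbing, never by name: one underside is rough (friction about 0.8 to 1.1), two are slick (0.08 to 0.12)
- shaker: glass salt shaker with a grey metal cap, round, 44 mm diameter at most (foot 35 mm, narrowing to 30 mm at 70 mm up), 90 mm tall, about 0.1 kg, standing upright; origin at the centre of its underside, z up
- riser: fixed riser shelf over an 84 x 84 mm marble slab. Origin on the worktop below the slab's centre; x from the open front to the back, y along the shelf. Board x -0.04 to 0.14, y -0.18 to 0.18, z 0.24 to 0.258: it overhangs the slab, so reach in with the tool leaning to -x. 12 mm legs at x -0.02 and 0.12, y -0.165 and 0.165; two spice jars fixed on top
- spot (a point): the centre of the slab's top face, 16 mm above the worktop (riser origin). The face slopes 10 degrees (0.175 rad): low at the front (9 mm at riser x -0.041), high at the back (23 mm at x +0.041), so a slick coaster slides off it and a rough one stays. The rough coaster goes here, lying on the slope
- tray: fixed low white square tray, 140 x 140 mm outside, 4 mm walls 16 mm high, floor 4 mm thick; origin at the centre of its underside, x and y along its edges. The two slick coasters go in it, stacked (one on the other) or side by side
- mill: bystander: wooden pepper mill, 58 mm diameter, 150 mm tall, standing beside the salt shaker; origin at its underside's centre
- glass: bystander: clear tumbler, 81 mm diameter, 91 mm tall, under the shelf at the slab's left; origin at its underside's centre
- tin: bystander: food tin with a red label, 75 mm diameter, 58 mm tall, under the shelf at the slab's right; origin at its underside's centre
- stock: bystander: small striped carton, 40 x 51 x 88 mm tall, behind the tray; origin at its underside's centre
Not all that is in view belongs to the job. Of the things that look like the shaker, take the one that is farthest from the robot's base at the start.

How it is judged:
On the way, in this order (a step that is already met when the one before it is completed fails the run):
1. a coaster lies by itself on the marble slab, centred and square, let go, with no shaker on it yet ((((distance between coaster_a and spot below 0.012 m and angle between coaster_a's own z axis and vertical between 0.1 and 0.25 rad and (angle between the x axis of coaster_a and the y axis of riser, either way round below 0.26 rad or angle between the y axis of coaster_a and the y axis of riser, either way round below 0.26 rad) and linear speed of coaster_a below 0.02 m/s) and horizontal distance between shaker and coaster_a above 0.06 m and contact force between the fingers and coaster_a below 0.05 N) or ((distance between coaster_b and spot below 0.012 m and angle between coaster_b's own z axis and vertical between 0.1 and 0.25 rad and (angle between the x axis of coaster_b and the y axis of riser, either way round below 0.26 rad or angle between the y axis of coaster_b and the y axis of riser, either way round below 0.26 rad) and linear speed of coaster_b below 0.02 m/s) and horizontal distance between shaker and coaster_b above 0.06 m and contact force between the fingers and coaster_b below 0.05 N) or ((distance between coaster_c and spot below 0.012 m and angle between coaster_c's own z axis and vertical between 0.1 and 0.25 rad and (angle between the x axis of coaster_c and the y axis of riser, either way round below 0.26 rad or angle between the y axis of coaster_c and the y axis of riser, either way round below 0.26 rad) and linear speed of coaster_c below 0.02 m/s) and horizontal distance between shaker and coaster_c above 0.06 m and contact force between the fingers and coaster_c below 0.05 N))), for 0.5 s.
2. the salt shaker stands on the middle of the coaster on the slab ((((distance between coaster_a and spot below 0.012 m and angle between coaster_a's own z axis and vertical between 0.1 and 0.25 rad and (angle between the x axis of coaster_a and the y axis of riser, either way round below 0.26 rad or angle between the y axis of coaster_a and the y axis of riser, either way round below 0.26 rad) and linear speed of coaster_a below 0.02 m/s) and (distance between shaker and coaster_a below 0.0172 m and z of shaker in the frame of coaster_a above 0.011 m and angle between the z axis of shaker and the z axis of coaster_a, either way round below 0.08 rad and linear speed of shaker below 0.02 m/s)) or ((distance between coaster_b and spot below 0.012 m and angle between coaster_b's own z axis and vertical between 0.1 and 0.25 rad and (angle between the x axis of coaster_b and the y axis of riser, either way round below 0.26 rad or angle between the y axis of coaster_b and the y axis of riser, either way round below 0.26 rad) and linear speed of coaster_b below 0.02 m/s) and (distance between shaker and coaster_b below 0.0172 m and z of shaker in the frame of coaster_b above 0.011 m and angle between the z axis of shaker and the z axis of coaster_b, either way round below 0.08 rad and linear speed of shaker below 0.02 m/s)) or ((distance between coaster_c and spot below 0.012 m and angle between coaster_c's own z axis and vertical between 0.1 and 0.25 rad and (angle between the x axis of coaster_c and the y axis of riser, either way round below 0.26 rad or angle between the y axis of coaster_c and the y axis of riser, either way round below 0.26 rad) and linear speed of coaster_c below 0.02 m/s) and (distance between shaker and coaster_c below 0.0172 m and z of shaker in the frame of coaster_c above 0.011 m and angle between the z axis of shaker and the z axis of coaster_c, either way round below 0.08 rad and linear speed of shaker below 0.02 m/s)))), for 0.2 s.
At the end, for the whole second after the job is handed in: one coaster (only the rough one stays there) lies on the sloping slab within 12 mm of its centre, its edges square to it within 15 degrees; the salt shaker stands on it, square to its top, within 10 mm of its centre; the other two coasters lie flat inside the tray; all at rest ((((distance between coaster_a and spot below 0.012 m and angle between coaster_a's own z axis and vertical between 0.1 and 0.25 rad and (angle between the x axis of coaster_a and the y axis of riser, either way round below 0.26 rad or angle between the y axis of coaster_a and the y axis of riser, either way round below 0.26 rad) and linear speed of coaster_a below 0.02 m/s) and (distance between shaker and coaster_a below 0.0172 m and z of shaker in the frame of coaster_a above 0.011 m and angle between the z axis of shaker and the z axis of coaster_a, either way round below 0.08 rad and linear speed of shaker below 0.02 m/s) and (x of coaster_b in the frame of tray between -0.045 and 0.045 m and y of coaster_b in the frame of tray between -0.045 and 0.045 m and height (world z) of coaster_b below 0.024 m and angle between coaster_b's own z axis and vertical below 0.15 rad and linear speed of coaster_b below 0.02 m/s) and (x of coaster_c in the frame of tray between -0.045 and 0.045 m and y of coaster_c in the frame of tray between -0.045 and 0.045 m and height (world z) of coaster_c below 0.024 m and angle between coaster_c's own z axis and vertical below 0.15 rad and linear speed of coaster_c below 0.02 m/s)) or ((distance between coaster_b and spot below 0.012 m and angle between coaster_b's own z axis and vertical between 0.1 and 0.25 rad and (angle between the x axis of coaster_b and the y axis of riser, either way round below 0.26 rad or angle between the y axis of coaster_b and the y axis of riser, either way round below 0.26 rad) and linear speed of coaster_b below 0.02 m/s) and (distance between shaker and coaster_b below 0.0172 m and z of shaker in the frame of coaster_b above 0.011 m and angle between the z axis of shaker and the z axis of coaster_b, either way round below 0.08 rad and linear speed of shaker below 0.02 m/s) and (x of coaster_a in the frame of tray between -0.045 and 0.045 m and y of coaster_a in the frame of tray between -0.045 and 0.045 m and height (world z) of coaster_a below 0.024 m and angle between coaster_a's own z axis and vertical below 0.15 rad and linear speed of coaster_a below 0.02 m/s) and (x of coaster_c in the frame of tray between -0.045 and 0.045 m and y of coaster_c in the frame of tray between -0.045 and 0.045 m and height (world z) of coaster_c below 0.024 m and angle between coaster_c's own z axis and vertical below 0.15 rad and linear speed of coaster_c below 0.02 m/s)) or ((distance between coaster_c and spot below 0.012 m and angle between coaster_c's own z axis and vertical between 0.1 and 0.25 rad and (angle between the x axis of coaster_c and the y axis of riser, either way round below 0.26 rad or angle between the y axis of coaster_c and the y axis of riser, either way round below 0.26 rad) and linear speed of coaster_c below 0.02 m/s) and (distance between shaker and coaster_c below 0.0172 m and z of shaker in the frame of coaster_c above 0.011 m and angle between the z axis of shaker and the z axis of coaster_c, either way round below 0.08 rad and linear speed of shaker below 0.02 m/s) and (x of coaster_a in the frame of tray between -0.045 and 0.045 m and y of coaster_a in the frame of tray between -0.045 and 0.045 m and height (world z) of coaster_a below 0.024 m and angle between coaster_a's own z axis and vertical below 0.15 rad and linear speed of coaster_a below 0.02 m/s) and (x of coaster_b in the frame of tray between -0.045 and 0.045 m and y of coaster_b in the frame of tray between -0.045 and 0.045 m and height (world z) of coaster_b below 0.024 m and angle between coaster_b's own z axis and vertical below 0.15 rad and linear speed of coaster_b below 0.02 m/s)))); the robot touches nothing.
It fails at once if a coaster is lifted more than 20 mm before it has been dragged at least 35 mm from its start ((height (world z) of coaster_a above 0.02 m and distance of coaster_a from where it was at the start of the episode below 0.035 m) or (height (world z) of coaster_b above 0.02 m and distance of coaster_b from where it was at the start of the episode below 0.035 m) or (height (world z) of coaster_c above 0.02 m and distance of coaster_c from where it was at the start of the episode below 0.035 m)).
It fails at once if the salt shaker is tipped by more than 35 degrees (angle between shaker's own z axis and vertical above 0.61 rad).
It fails at once if a bystander (pepper mill, glass, tin, stock-cube box) is pushed by more than 20 mm or tipped (distance of any of mill, glass, tin, stock from where it was at the start of the episode above 0.02 m or angle between any of mill, glass, tin, stock's own z axis and vertical above 0.3 rad).
It also fails if it takes over 72 s, if anything falls off the work surface, if the arm or the gripper's body presses on something with over 40 N, if the wrist force passes 120 N, or if a joint passes its speed limit or range.

## Working session

There is one attempt and no reset: what is moved stays moved. The work goes in short steps, Python scripts to look and compute and a tool call to move; the robot and the scene stay as the last step left them, time stands still between calls to the robot, and variables do not carry over. Pictures are saved under pics/ and viewed, at most 10 in all, crops included, and the job is handed in when it is done.

Besides the shell and the picture viewer there is one more tool, called after "Emit:" as name(argument=value, ...) on one line, values as JSON. play_rows: Moves the arm, as the interface text tells. Its arguments: {"type":"object","properties":{"translation":{"type":"array","items":{"type":"array","items":{"type":"number"}}},"delta_rot":{"type":"array","items":{"type":"array","items":{"type":"number"}}},"grip":{"type":"array","items":{"type":"number"}},"squeeze":{"type":"number"}},"required":["translation","delta_rot","grip"]}

```bash
mkdir -p pics; python3 - <<'E'
from plant import r
import cv2,numpy as np
s=r.get_state(); print({k:np.round(v,3) for k,v in s.items()})
for c in ["scene","top"]:
    im=r.snapshot(c); cv2.imwrite(f"pics/{c}0.png",im)
    k=r.get_calibration(c); print(c,{a:np.round(b,3).tolist() for a,b in k.items() if not isinstance(b,str)})
    for t in ["coaster_a","shaker","riser","tray","mill","glass","tin","stock","spot"]:
        try:
            print(t,[(np.round(d["point"],3).tolist(),round(d["confidence"],2)) for d in r.look_for(c,t)])
        except Exception as e: print(t,e)
print(r.get_state()["clock"])
E
```

```text
{'clock': np.float64(0.0), 'q': array([-1.119,  0.69 , -0.195,  1.566,  0.157,  0.903, -0.215]), 'qd': array([ 0.002, -0.001,  0.001, -0.   , -0.   , -0.001, -0.   ]), 'joint_torque': array([-0.0000e+00, -5.2755e+01, -1.2670e+00, -1.5343e+01, -5.3000e-02,
        7.0000e-03,  0.0000e+00]), 'tool_pos': array([0.253, 0.571, 0.302]), 'eef_rot': array([ 0.207,  0.978, -0.001, -0.   ]), 'contact_force': array([-0.218,  0.212,  0.179]), 'moment': array([ 0.014,  0.043, -0.018]), 'finger_force': np.float64(0.0), 'opening': np.float64(0.999)}
scene {'intrinsics': [[499.807, 0.0, 280.846], [0.0, 499.807, 215.241], [0.0, 0.0, 1.0]], 'eye': [-0.166, -0.806, 0.835], 'rotation': [0.426, -0.152, -0.319, 0.833]}
coaster_a [([0.498, 0.04, 0.015], 0.68), ([0.423, -0.084, 0.016], 0.6), ([0.435, 0.179, 0.018], 0.51)]
shaker [([0.332, 0.328, 0.051], 0.79), ([0.488, 0.377, 0.09], 0.69), ([0.453, 0.295, 0.05], 0.67)]
riser []
tray [([0.446, -0.292, 0.003], 0.83)]
mill [([0.49, 0.376, 0.095], 0.56)]
glass [([0.663, 0.058, 0.062], 0.9)]
tin [([0.67, -0.152, 0.05], 0.89)]
stock [([0.524, -0.379, 0.064], 0.9)]
spot [([0.644, -0.044, 0.261], 0.74), ([0.52, -0.379, 0.062], 0.47)]
top {'intrinsics': [[544.26, 0.0, 282.41], [0.0, 544.26, 208.449], [0.0, 0.0, 1.0]], 'eye': [-0.353, 0.484, 1.414], 'rotation': [-0.163, 0.269, 0.815, -0.486]}
coaster_a [([0.439, 0.182, 0.018], 0.53), ([0.448, -0.291, 0.004], 0.19)]
shaker [([0.326, 0.349, 0.056], 0.86), ([0.449, 0.309, 0.056], 0.66), ([0.448, -0.293, 0.006], 0.48)]
riser [([0.66, -0.066, 0.256], 0.65), ([0.448, -0.29, 0.007], 0.56)]
tray [([0.449, -0.292, 0.008], 0.66)]
mill [([0.482, 0.392, 0.078], 0.75), ([0.451, 0.309, 0.054], 0.71)]
glass []
tin [([0.668, -0.138, 0.056], 0.64)]
stock [([0.529, -0.358, 0.065], 0.91)]
spot [([0.66, -0.062, 0.255], 0.76)]
1.0
```

```bash
python3 -c "
import cv2,numpy as np
cv2.imwrite('pics/both0.png',cv2.resize(np.vstack([cv2.imread('pics/scene0.png'),cv2.imread('pics/top0.png')]),(400,600)))"
```

```text
(no output)
```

View pics/scene0.png

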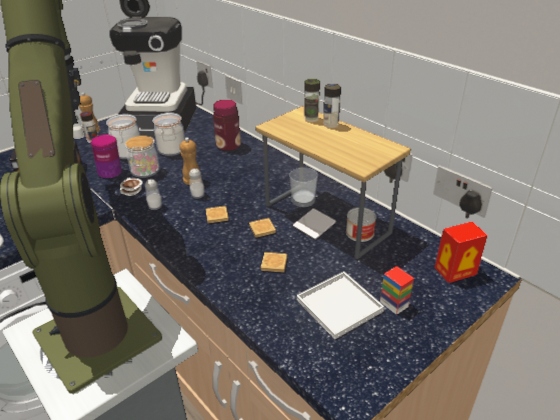

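View pics/top0.png

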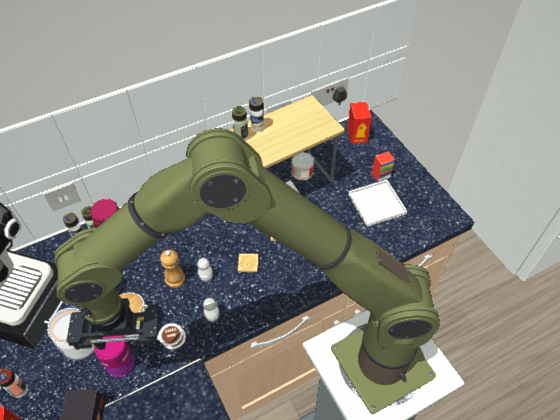

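The scene picture shows three coasters at px (217,214), (262,227) and (274,262), the slab at (315,222) and the tray at (340,303). The shakers are at (152,194) and (197,183); the second is the farther one, next to the mill at (189,160). The arm hides most of the top view.

```bash
cat > h.py <<'E'
from plant import r
import cv2,numpy as np
from scipy.spatial.transform import Rotation as R
from scipy.optimize import minimize
def project(P,cam,k):
    P=np.atleast_2d(P); p=R.from_quat(k["rotation"]).inv().apply(P-k["eye"])*[1,-1,-1]
    K=np.array(k["intrinsics"])
    if cam=="wrist":
        rho=np.hypot(p[:,0],p[:,1]); th=np.arctan2(rho,p[:,2]); s=(th/np.maximum(rho,1e-9))[:,None]
        return p[:,:2]*s*[K[0,0],K[1,1]]+K[:2,2]
    return p[:,:2]/p[:,2:]*[K[0,0],K[1,1]]+K[:2,2]
def box(x,y,yaw,lx,ly,z0,z1,n=2):
    g=[[a*lx/2,b*ly/2,z] for a in np.linspace(-1,1,n) for b in np.linspace(-1,1,n) for z in (z0,z1)]
    return R.from_euler("z",yaw).apply(g)+[x,y,0]
def slab(x,y,yaw,n=2):
    g=[[a*.0413,b*.042,.016+a*.0413*np.tan(.1745)] for a in np.linspace(-1,1,n) for b in np.linspace(-1,1,n)]
    return R.from_euler("z",yaw).apply(g)+[x,y,0]
def rev(x,y,prof):
    t=np.linspace(0,2*np.pi,24,endpoint=False)
    return np.vstack([np.c_[x+q*np.cos(t),y+q*np.sin(t),0*t+z] for q,z in prof])
SHK=[(.0175,0),(.022,.078),(.018,.09)]
def fit(mask,cam,k,model,p0,S=4):
    m=cv2.resize(mask.astype(np.uint8),None,fx=S,fy=S,interpolation=cv2.INTER_NEAREST)
    def cost(p):
        h=cv2.convexHull(((project(model(p),cam,k)+.5)*S-.5).astype(np.float32))
        b=np.zeros_like(m); cv2.fillConvexPoly(b,np.round(h*16).astype(np.int32),1,shift=4)
        return 1-(b&m).sum()/max((b|m).sum(),1)
    sc=np.array([.008,.008,.2])[:len(p0)]; best=None
    starts=[p0] if len(p0)<3 else [list(p0[:2])+[a] for a in (p0[2]-.4,p0[2],p0[2]+.4)]
    for s in starts:
        sim=np.vstack([s]+[np.array(s)+sc*e for e in np.eye(len(s))])
        o=minimize(cost,s,method="Nelder-Mead",options=dict(initial_simplex=sim,xatol=1e-4,fatol=1e-4))
        if best is None or o.fun<best.fun: best=o
    return best.x,1-best.fun
COA=lambda p:box(*p,.058,.058,0,.014)
TRAY=lambda p:box(*p,.14,.14,0,.016)
STK=lambda p:box(*p,.04,.051,0,.088)
E
python3 - <<'E'
from h import *
c="scene"; im=r.snapshot(c); k=r.get_calibration(c)
for t,mod,ang in [("coaster_a",COA,1),("tray",TRAY,1),("shaker",lambda p:rev(*p,SHK),0),("mill",lambda p:rev(*p,[(.029,0),(.025,.15)]),0),("glass",lambda p:rev(*p,[(.0405,.091),(.03,0)]),0),("tin",lambda p:rev(*p,[(.0375,0),(.0375,.058)]),0)]:
    for d,e in zip(r.silhouettes(c,t),r.look_for(c,t)):
        M=d["pixels"]; ys,xs=np.nonzero(M)
        pts=r.look_for.__self__ and None
        # initial: intersect centroid ray with z=.01
        K=np.array(k["intrinsics"]); ray=R.from_quat(k["rotation"]).apply([(xs.mean()-K[0,2])/K[0,0],-(ys.mean()-K[1,2])/K[1,1],-1])
        z0=.01 if ang else .04
        q=k["eye"]+ray*(z0-k["eye"][2])/ray[2]
        x,i=fit(M,c,k,mod,[q[0],q[1],0.3] if ang else [q[0],q[1]])
        print(t,round(d["confidence"],2),np.round([xs.mean(),ys.mean()],0),len(xs),np.round(x,4),"iou",round(i,3))
# slab by colour
hsv=cv2.cvtColor(im,cv2.COLOR_BGR2HSV); w=((hsv[...,1]<60)&(hsv[...,2]>130)).astype(np.uint8)
n,l,st,cen=cv2.connectedComponentsWithStats(w); j=l[222,315]; print("slab",j,st[j],cen[j])
M=(l==j); K=np.array(k["intrinsics"]); 
ray=R.from_quat(k["rotation"]).apply([(cen[j][0]-K[0,2])/K[0,0],-(cen[j][1]-K[1,2])/K[1,1],-1]); q=k["eye"]+ray*(.016-k["eye"][2])/ray[2]
x,i=fit(M,c,k,lambda p:slab(*p),[q[0],q[1],0.1]); print(np.round(x,4),i)
ov=im.copy(); cv2.polylines(ov,[cv2.convexHull(np.round(project(slab(*x),c,k)).astype(np.int32))],1,(0,0,255),1)
cv2.imwrite("pics/s1.png",cv2.resize(ov[120:340,130:430],None,fx=2.6,fy=2.6))
E
```

```text
Traceback (most recent call last):
AttributeError: 'function' object has no attribute '__self__'. Did you mean: '__call__'?
```

```bash
cat >> h.py <<'E'
def ground(u,v,z,k):
    K=np.array(k["intrinsics"]); ray=R.from_quat(k["rotation"]).apply([(u-K[0,2])/K[0,0],-(v-K[1,2])/K[1,1],-1])
    return k["eye"]+ray*(z-k["eye"][2])/ray[2]
E
python3 - <<'E'
from h import *
c="scene"; im=r.snapshot(c); k=r.get_calibration(c)
for t,mod,ang in [("coaster_a",COA,1),("tray",TRAY,1),("shaker",lambda p:rev(*p,SHK),0),("mill",lambda p:rev(*p,[(.029,0),(.025,.15)]),0),("glass",lambda p:rev(*p,[(.0405,.091),(.03,0)]),0),("tin",lambda p:rev(*p,[(.0375,0),(.0375,.058)]),0)]:
    for d in r.silhouettes(c,t):
        M=d["pixels"]; ys,xs=np.nonzero(M)
        q=ground(xs.mean(),ys.mean(),.01 if ang else .04,k)
        x,i=fit(M,c,k,mod,[q[0],q[1],0.3] if ang else [q[0],q[1]])
        print(t,round(d["confidence"],2),np.round([xs.mean(),ys.mean()],0),len(xs),np.round(x,4),"iou",round(i,3))
hsv=cv2.cvtColor(im,cv2.COLOR_BGR2HSV); w=((hsv[...,1]<60)&(hsv[...,2]>130)).astype(np.uint8)
n,l,st,cen=cv2.connectedComponentsWithStats(w); j=l[222,315]; print("slab",j,st[j],cen[j])
q=ground(*cen[j],.016,k)
x,i=fit(l==j,c,k,lambda p:slab(*p),[q[0],q[1],0.1]); print(np.round(x,4),i)
ov=im.copy(); cv2.polylines(ov,[cv2.convexHull(np.round(project(slab(*x),c,k)).astype(np.int32))],1,(0,0,255),1)
cv2.imwrite("pics/s1.png",cv2.resize(ov[120:340,130:430],None,fx=2.6,fy=2.6))
E
```

```text
coaster_a 0.93 [274. 262.] 429 [ 0.4294 -0.0811  0.7528] iou 0.888
coaster_a 0.72 [262. 227.] 301 [ 0.498   0.0493 -0.525 ] iou 0.783
coaster_a 0.65 [216. 215.] 311 [0.4393 0.1789 0.9762] iou 0.879
tray 0.62 [339. 304.] 3235 [ 0.4454 -0.2876  1.4368] iou 0.975
tray 0.51 [187. 159.] 515 [0.5655 0.5259 0.1881] iou 0.352
shaker 0.95 [152. 195.] 325 [0.3373 0.3463] iou 0.716
shaker 0.65 [196. 185.] 345 [0.4523 0.293 ] iou 0.775
mill 0.88 [188. 158.] 480 [0.499  0.3976] iou 0.531
glass 0.89 [303. 187.] 957 [0.6705 0.0691] iou 0.935
tin 0.92 [360. 224.] 712 [ 0.6792 -0.1418] iou 0.78
slab 38 [293 209  42  30 677] [313.77843427 223.27031019]
[ 0.6057 -0.0434  0.0327] 0.9598553345388788
```

View pics/s1.png

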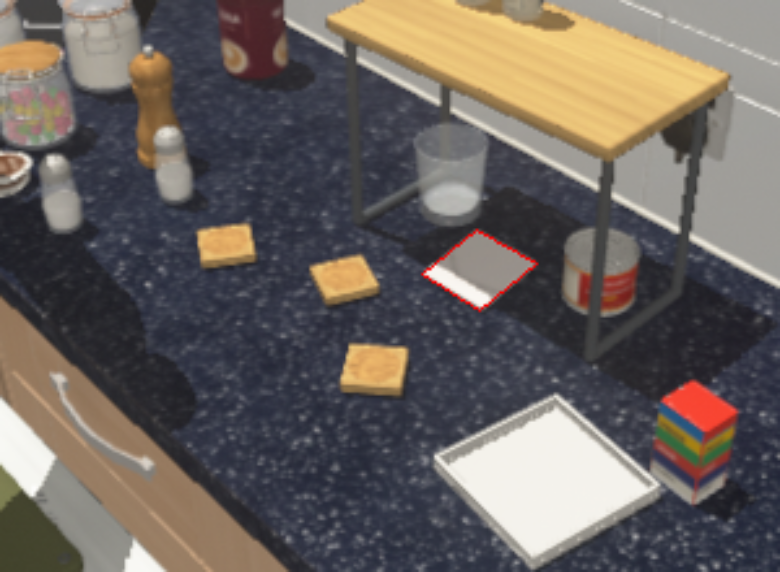

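The overlay shows the slab fit sits well on the marble at (0.606, -0.043), yaw about 0.03. The three coasters and the tray are clear of obstacles. I'll fly over the coasters for a closer wrist look.

```bash
cat >> h.py <<'E'
def tool(psi,lean=0):  # psi: yaw of tool y from world +y; lean to -x(rotated)
    B=np.array([[-1,0,0],[0,1,0],[0,0,-1.]]).T
    return R.from_euler("z",psi)*R.from_euler("y",-lean)*R.from_matrix(B)
def plan(pos,psi,lean=0,src=None):
    s=r.get_state(); p,q=(s["tool_pos"],R.from_quat(s["eef_rot"])) if src is None else (src[0],tool(*src[1:]))
    T=tool(psi,lean); rv=np.degrees((q.inv()*T).as_rotvec()); t=T.inv().apply(np.array(pos)-p)
    print("rot",np.round(rv,2),"rows>=",np.ceil(np.linalg.norm(rv)/10.5),"then trans",np.round(t,4),"rows>=",np.ceil(np.linalg.norm(t)/.06))
E
python3 - <<'E'
from h import *
plan([.40,.07,.30],0)
k=r.get_calibration("wrist"); s=r.get_state(); q=R.from_quat(s["eef_rot"]); print(k["intrinsics"],q.inv().apply(k["eye"]-s["tool_pos"]),(q.inv()*R.from_quat(k["rotation"])).as_matrix().round(2))
E
```

```text
rot [ 1.000e-02 -0.000e+00 -2.393e+01] rows>= 3.0 then trans [-0.1465 -0.5013  0.0028] rows>= 9.0
[[325.1922621    0.         278.97589264]
 [  0.         325.1922621  206.54499468]
 [  0.           0.           1.        ]] [ 7.73793894e-02 -7.51259629e-05 -8.20552784e-02] [[ 0.    0.95  0.3 ]
 [ 1.   -0.    0.  ]
 [ 0.    0.3  -0.95]]
```

Emit:
play_rows(translation=[[0,0,0],[0,0,0],[0,0,0],[-0.0163,-0.0557,0],[-0.0163,-0.0557,0],[-0.0163,-0.0557,0],[-0.0163,-0.0557,0],[-0.0163,-0.0557,0],[-0.0163,-0.0557,0],[-0.0163,-0.0557,0],[-0.0163,-0.0557,0],[-0.0163,-0.0557,0],[0,0,0],[0,0,0]], delta_rot=[[0,0,-8],[0,0,-8],[0,0,-8],[0,0,0],[0,0,0],[0,0,0],[0,0,0],[0,0,0],[0,0,0],[0,0,0],[0,0,0],[0,0,0],[0,0,0],[0,0,0]], grip=[1,1,1,1,1,1,1,1,1,1,1,1,1,1])

```text
clock: 3.25
tool_pos: [0.401, 0.0706, 0.3029]
eef_rot: [-0.0, 1.0, 0.0, 0.0]
contact_force: [0.1, -0.6, 0.7]
opening: 1.002
finger_force: 0.0
```

```bash
cat > w.py <<'E'
from h import *
import sys
def wl(name,cls="coaster_a",view=True):
    k=r.get_calibration("wrist"); im=r.snapshot("wrist"); cv2.imwrite(f"pics/{name}.png",im); k2=r.get_calibration("wrist")
    out=[]
    from scipy.optimize import least_squares
    for d in r.silhouettes("wrist",cls):
        M=d["pixels"]; ys,xs=np.nonzero(M); K=np.array(k["intrinsics"])
        u=np.array([xs.mean()-K[0,2],ys.mean()-K[1,2]]); th=np.hypot(*u)/K[0,0]; n=u/np.hypot(*u)
        ray=R.from_quat(k["rotation"]).apply([np.sin(th)*n[0],-np.sin(th)*n[1],-np.cos(th)])
        q=k["eye"]+ray*(.012-k["eye"][2])/ray[2]
        out.append((d["confidence"],M,q,(xs.mean(),ys.mean())))
    return im,k,out
E
python3 - <<'E'
from w import *
s=r.get_state(); print(np.round(s["tool_pos"],4),s["eef_rot"].round(4),s["clock"],s["contact_force"].round(2))
im,k,o=wl("w1")
for c,M,q,uv in o:
    x,i=fit(M,"wrist",k,COA,[q[0],q[1],.3]); print(round(c,2),np.round(uv),M.sum(),np.round(x,4),round(i,3))
hsv=cv2.cvtColor(im,cv2.COLOR_BGR2HSV); print(np.round(project([.6057,-.0434,.016],"wrist",k)))
E
```

```text
[0.401  0.0706 0.3029] [-4.e-04  1.e+00  4.e-04  3.e-04] 3.25 [ 0.07 -0.59  0.73]
0.89 [158. 197.] 2025 [ 0.4319 -0.0836  0.7265] 0.954
0.88 [260. 249.] 1983 [ 0.5009  0.0458 -0.3735] 0.938
0.84 [366. 207.] 2069 [0.4443 0.1808 1.0536] 0.938
[[199. 317.]]
```

View pics/w1.png

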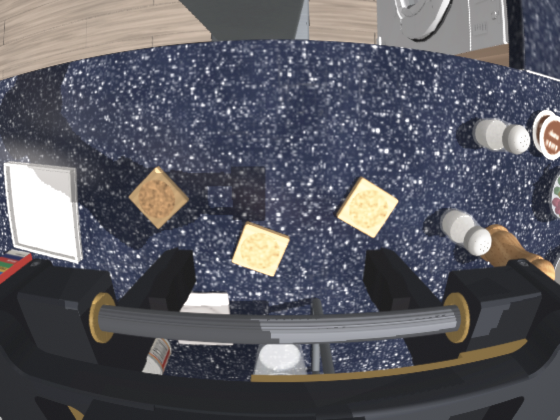

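The wrist view shows the coasters at px (158,197), (260,249) and (366,207), with fits of IoU about 0.95. I'll grasp each one with a 22° lean so that the rough one is already held the way the slab needs.

```bash
cat >> h.py <<'E'
def gp(c,psi,lean,back=0,tip=.0055):  # TCP so that fingertip centre is at (c, tip), backed off along tool z
    return np.array([c[0],c[1],tip])-tool(psi,lean).apply([0,0,.064+back])
L=np.radians(22)
E
python3 - <<'E'
from h import *
c=[.5009,.0458]; p=-.3735
a=gp(c,p,L,.07); print(a); plan(a,p,L)
E
```

```text
[0.45416352 0.0641158  0.12974264]
rot [  4.21 -21.72  21.36] rows>= 3.0 then trans [0.0161 0.0124 0.1802] rows>= 4.0
```

Emit:
play_rows(translation=[[0,0,0],[0,0,0],[0,0,0],[0.004,0.0031,0.045],[0.004,0.0031,0.045],[0.004,0.0031,0.045],[0.004,0.0031,0.045],[0,0,0],[0,0,0]], delta_rot=[[1.4,-7.24,7.12],[1.4,-7.24,7.12],[1.4,-7.24,7.12],[0,0,0],[0,0,0],[0,0,0],[0,0,0],[0,0,0],[0,0,0]], grip=[1,1,1,1,1,1,1,1,1])

```text
clock: 4.47
tool_pos: [0.4208, 0.0499, 0.2264]
eef_rot: [0.151, 0.974, -0.07, 0.151]
contact_force: [0.6, -0.1, 0.0]
opening: 0.998
finger_force: 0.0
```

```bash
cat > c.py <<'E'
from w import *
import sys
s=r.get_state(); print(np.round(s["tool_pos"],4),s["eef_rot"].round(4),s["clock"],s["contact_force"].round(2))
g=np.array([float(sys.argv[1]),float(sys.argv[2])])
im,k,o=wl(sys.argv[3])
for c,M,q,uv in o:
    if np.hypot(*(q[:2]-g))<.05:
        x,i=fit(M,"wrist",k,COA,[q[0],q[1],float(sys.argv[4])]); print(round(c,2),np.round(uv),M.sum(),np.round(x,4),round(i,3))
E
python3 c.py .5009 .0458 w2 -.37; python3 -c "
from h import *
plan(gp([.5009,.0458],-.3735,L),-.3735,L)"
```

```text
[0.4208 0.0499 0.2264] [ 0.1508  0.9744 -0.0701  0.151 ] 4.475 [ 0.56 -0.09  0.03]
0.56 [320. 189.] 3226 [ 0.5012  0.045  -0.3831] 0.943
rot [-3.86 -3.33  4.53] rows>= 1.0 then trans [0.0127 0.0256 0.1695] rows>= 3.0
```

View pics/w2.png

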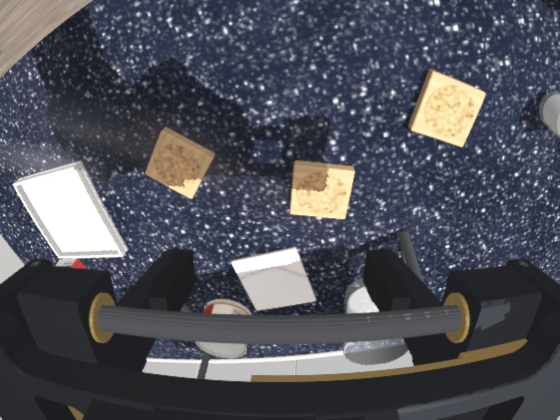

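The coaster fit agrees with the earlier one. The last move fell short because of the joint-speed cap, so I'll use smaller steps.

Emit:
play_rows(translation=[[0,0,0],[0,0,0],[0.003,0.0064,0.025],[0.003,0.0064,0.025],[0.003,0.0064,0.025],[0.003,0.0064,0.025],[0,0,0],[0,0,0]], delta_rot=[[-1.93,-1.67,2.27],[-1.93,-1.67,2.27],[0,0,0],[0,0,0],[0,0,0],[0,0,0],[0,0,0],[0,0,0]], grip=[1,1,1,1,1,1,1,1])

```text
clock: 5.58
tool_pos: [0.4546, 0.063, 0.1297]
eef_rot: [0.182, 0.965, -0.036, 0.187]
contact_force: [0.1, -0.4, -0.4]
opening: 1.002
finger_force: 0.0
```

```bash
python3 -c "
from h import *
plan(gp([.501,.0454],-.376,L),-.376,L)"
```

```text
rot [-0.04 -0.    0.13] rows>= 1.0 then trans [0.0005 0.0006 0.0697] rows>= 2.0
```

Emit:
play_rows(translation=[[0.0005,0.0006,0.02],[0,0,0.02],[0,0,0.02],[0,0,0.0097],[0,0,0],[0,0,0],[0,0,0],[0,0,0],[0,0,0]], delta_rot=[[0,0,0],[0,0,0],[0,0,0],[0,0,0],[0,0,0],[0,0,0],[0,0,0],[0,0,0],[0,0,0]], grip=[1,1,1,1,1,-1,-1,-1,-1], squeeze=20)

```text
clock: 6.7
tool_pos: [0.4789, 0.0545, 0.0642]
eef_rot: [0.183, 0.965, -0.036, 0.187]
contact_force: [-0.6, 0.6, 3.4]
opening: 0.654
finger_force: 20.0
```

Emit:
play_rows(translation=[[0.0004,0,0.0009],[0.0093,0,-0.0037],[0.0093,0,-0.0037],[0.0093,0,-0.0037],[0.0093,0,-0.0037]], delta_rot=[[0,0,0],[0,0,0],[0,0,0],[0,0,0],[0,0,0]], grip=[-1,-1,-1,-1,-1])

```text
clock: 7.32
tool_pos: [0.4446, 0.0684, 0.064]
eef_rot: [0.184, 0.963, -0.036, 0.192]
contact_force: [5.6, -1.6, 7.5]
opening: 0.657
finger_force: 20.0
```

Emit:
play_rows(translation=[[0.0074,0,-0.003]], delta_rot=[[0,0,0]], grip=[-1])

```text
clock: 7.45
tool_pos: [0.4371, 0.0714, 0.0639]
eef_rot: [0.183, 0.963, -0.036, 0.192]
contact_force: [6.2, -2.7, 7.9]
opening: 0.656
finger_force: 20.0
```

It drags at about 6.8 N sideways against 7.9 N normal, so this coaster is the rough one. Next I'll refine the slab pose from the saved wrist view and plan the carry.

```bash
cat >> h.py <<'E'
def slabpose(spot,yaw,up=0,back=0,tip=.0049):
    S=R.from_euler("z",yaw)*R.from_euler("y",-np.radians(10))
    o=gp([0,0],0,L,back,tip)
    return np.array([spot[0],spot[1],.016])+S.apply(o+[0,0,up])
E
python3 - <<'E'
from h import *
k=r.get_calibration("wrist"); s=r.get_state(); q=R.from_quat(s["eef_rot"]); off=q.inv().apply(k["eye"]-s["tool_pos"]); rel=q.inv()*R.from_quat(k["rotation"])
q=R.from_quat([.1508,.9744,-.0701,.151]); k=dict(k); k["eye"]=np.array([.4208,.0499,.2264])+q.apply(off); k["rotation"]=(q*rel).as_quat()
im=cv2.imread("pics/w2.png"); hsv=cv2.cvtColor(im,cv2.COLOR_BGR2HSV)
for sm,v in [(60,110),(50,130),(40,140)]:
    w=((hsv[...,1]<sm)&(hsv[...,2]>v)).astype(np.uint8); w=cv2.morphologyEx(w,cv2.MORPH_OPEN,np.ones((3,3)))
    n,l,st,cen=cv2.connectedComponentsWithStats(w); j=l[285,285]; M=(l==j); print(st[j],project([.6057,-.0434,.016],"wrist",k).round())
    x,i=fit(M,"wrist",k,lambda p:slab(*p),[.6057,-.0434,.03]); print(np.round(x,4),i)
spot=[.606,-.043];y=.033
a=slabpose(spot,y,back=.09);print("pre",a,"final",slabpose(spot,y,up=.001))
b=s["tool_pos"]+[0,0,.09]; print("lift",s["tool_pos"]); plan(a,y,np.radians(32))
E
```

```text
[ 231  247   85   64 3659] [[270. 279.]]
[ 0.6093 -0.04    0.0451] 0.9532502985838595
[ 231  247   85   63 3590] [[270. 279.]]
[ 0.6097 -0.0401  0.0454] 0.9670656082266498
[ 232  247   84   63 3554] [[270. 279.]]
[ 0.6099 -0.0402  0.0495] 0.9721550908899863
pre [ 0.52358645 -0.04572063  0.15142496] final [ 0.57107967 -0.04415279  0.07608544]
lift [0.43710794 0.07139727 0.06394877]
rot [-10.7   -9.36 -20.89] rows>= 3.0 then trans [-0.1164 -0.1199 -0.0304] rows>= 3.0
```

Emit:
play_rows(translation=[[-0.015,0,-0.037],[-0.015,0,-0.037],[0,0,0],[0,0,0],[0,0,0],[0,0,0],[0,0,0],[0,0,0],[0,0,0]], delta_rot=[[0,0,0],[0,0,0],[-1.8,-1.6,-3.6],[-1.8,-1.6,-3.6],[-1.8,-1.6,-3.6],[-1.8,-1.6,-3.6],[-1.8,-1.6,-3.6],[-1.8,-1.6,-3.6],[0,0,0]], grip=[-1,-1,-1,-1,-1,-1,-1,-1,-1], squeeze=25)

```text
clock: 8.57
tool_pos: [0.4437, 0.0832, 0.1328]
eef_rot: [0.002, 0.967, 0.006, 0.253]
contact_force: [-0.2, -0.6, -1.4]
opening: 0.656
finger_force: 25.0
```

```bash
python3 - <<'E'
from h import *
plan(slabpose([.609,-.041],.043,back=.09),.043,np.radians(32))
E
```

```text
rot [-0.68 -2.69 -2.48] rows>= 1.0 then trans [-0.0755 -0.1312  0.0252] rows>= 3.0
```

Emit:
play_rows(translation=[[-0.0151,-0.0262,0.005],[-0.0151,-0.0262,0.005],[-0.0151,-0.0262,0.005],[-0.0151,-0.0262,0.005],[-0.0151,-0.0262,0.005],[0,0,0],[0,0,0],[0,0,0]], delta_rot=[[-0.7,-2.7,-2.5],[0,0,0],[0,0,0],[0,0,0],[0,0,0],[0,0,0],[0,0,0],[0,0,0]], grip=[-1,-1,-1,-1,-1,-1,-1,-1])

```text
clock: 9.57
tool_pos: [0.5283, -0.044, 0.1555]
eef_rot: [-0.025, 0.96, 0.002, 0.28]
contact_force: [-0.2, -0.9, -2.2]
opening: 0.655
finger_force: 25.0
```

```bash
python3 - <<'E'
from h import *
k=r.get_calibration("wrist"); im=r.snapshot("wrist"); cv2.imwrite("pics/w3.png",im)
print(project(slab(.609,-.041,.043),"wrist",k).round())
plan(slabpose([.609,-.041],.043,up=.003),.043,np.radians(32))
plan(slabpose([.609,-.041],.043,up=.003),.043,np.radians(32))
E
```

```text
[[221. 152.]
 [340. 154.]
 [231. 236.]
 [328. 237.]]
rot [-0.27  0.46  0.59] rows>= 1.0 then trans [ 0.0025 -0.0006  0.0897] rows>= 2.0
rot [-0.27  0.46  0.59] rows>= 1.0 then trans [ 0.0025 -0.0006  0.0897] rows>= 2.0
```

View pics/w3.png

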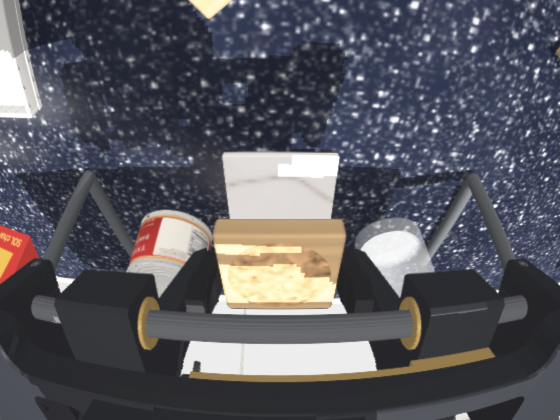

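The slab's front corners appear at about (223,153) and (338,153), against predictions of (221,152) and (340,154). The pose is confirmed, so I'll go in.

Emit:
play_rows(translation=[[0.0025,-0.0006,0.018],[0,0,0.018],[0,0,0.018],[0,0,0.018],[0,0,0.0177],[0,0,0],[0,0,0]], delta_rot=[[-0.3,0.5,0.6],[0,0,0],[0,0,0],[0,0,0],[0,0,0],[0,0,0],[0,0,0]], grip=[-1,-1,-1,-1,-1,-1,-1])

```text
clock: 10.5
tool_pos: [0.5741, -0.0437, 0.0783]
eef_rot: [-0.019, 0.961, 0.006, 0.276]
contact_force: [0.5, -0.0, -1.2]
opening: 0.65
finger_force: 25.0
```

```bash
python3 - <<'E'
from h import *
plan(slabpose([.609,-.041],.043,up=.00),.043,np.radians(32)); print(r.get_state()["contact_force"])
E
```

```text
rot [ 0.   -0.01 -0.16] rows>= 1.0 then trans [0.0015 0.0012 0.0028] rows>= 1.0
[ 0.49727007 -0.01494151 -1.21818082]
```

Emit:
play_rows(translation=[[0.0006,0.0012,0.001],[0.0004,0,0.001],[0.0004,0,0.0008],[0,0,0]], delta_rot=[[0,0,0],[0,0,0],[0,0,0],[0,0,0]], grip=[-1,-1,-1,-1])

```text
clock: 11.0
tool_pos: [0.5745, -0.0426, 0.075]
eef_rot: [-0.019, 0.961, 0.006, 0.275]
contact_force: [-0.1, 0.4, -1.3]
opening: 0.652
finger_force: 25.0
```

Emit:
play_rows(translation=[[0.0003,0,0.0007],[0,0,0],[0.0003,0,0.0007],[0,0,0]], delta_rot=[[0,0,0],[0,0,0],[0,0,0],[0,0,0]], grip=[-1,-1,-1,-1])

```text
clock: 11.5
tool_pos: [0.5745, -0.0426, 0.0748]
eef_rot: [-0.02, 0.961, 0.006, 0.276]
contact_force: [-7.3, -2.9, 9.7]
opening: 0.653
finger_force: 25.0
```

Emit:
play_rows(translation=[[-0.0002,0,-0.0005],[0,0,0],[0,0,0],[0,0,-0.012],[0,0,-0.03],[0,0,-0.03],[0,0,-0.03],[0,0,0],[0,0,0]], delta_rot=[[0,0,0],[0,0,0],[0,0,0],[0,0,0],[0,0,0],[0,0,0],[0,0,0],[0,0,0],[0,0,0]], grip=[0.6,0.6,0.6,0.6,0.6,0.6,0.6,0.6,0.6])

```text
clock: 12.62
tool_pos: [0.5209, -0.0451, 0.1603]
eef_rot: [-0.019, 0.961, 0.006, 0.275]
contact_force: [-0.1, -0.3, -0.8]
opening: 0.799
finger_force: 0.0
```

```bash
cat > f.py <<'E'
from h import *
def coa_slab(p):
    g=box(0,0,0,.058,.058,0,.014); S=R.from_euler("z",.043)*R.from_euler("y",-np.radians(10))
    return S.apply(R.from_euler("z",p[2]).apply(g)+[p[0],p[1],0])+[.609,-.041,.016]
c="wrist"; k=r.get_calibration(c); im=r.snapshot(c); cv2.imwrite("pics/w4.png",im)
for d in r.silhouettes(c,"coaster_a"):
    M=d["pixels"]; ys,xs=np.nonzero(M); print(d["confidence"],xs.mean(),ys.mean(),len(xs),project([.609,-.041,.03],c,k).round())
    if np.hypot(xs.mean()-project([.609,-.041,.03],c,k)[0,0],ys.mean()-project([.609,-.041,.03],c,k)[0,1])<80:
        x,i=fit(M,c,k,coa_slab,[0,0,0]); print("on slab: dx dy dyaw",x.round(4),i)
hsv=cv2.cvtColor(im,cv2.COLOR_BGR2HSV); print(project(slab(.609,-.041,.043),c,k).round())
print(np.round(r.get_state()["tool_pos"],4))
E
python3 f.py
```

```text
0.91 210.7394366197183 10.231514084507042 1136 [[280. 216.]]
0.87 554.7012987012987 57.86363636363637 308 [[280. 216.]]
0.77 279.39995805369125 204.70973154362417 4768 [[280. 216.]]
on slab: dx dy dyaw [ 0.001  -0.0005 -0.002 ] 0.9363014287644811
[[223. 158.]
 [337. 158.]
 [233. 239.]
 [327. 239.]]
[ 0.5208 -0.045   0.1597]
```

View pics/w4.png

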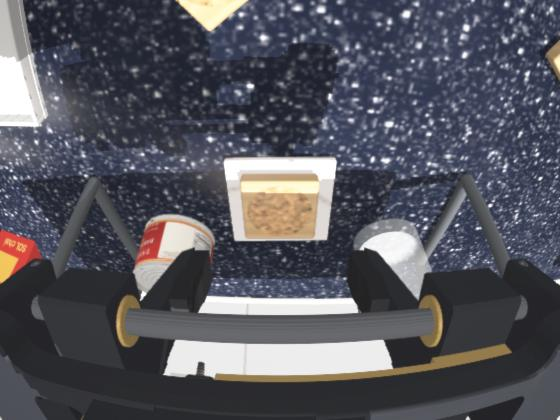

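The coaster lies centred on the slab with the fit within 1 mm, and it did not slide. Next is the coaster near the tray, with a vertical grasp.

```bash
python3 - <<'E'
from h import *
s=r.get_state(); print("back x", R.from_quat(s["eef_rot"]).inv().apply([-.09,-.038,.03]))
plan([.432,-.0836,.14],.727,0,src=(np.array([.4308,-.083,.19]),.04,np.radians(32)))
E
```

```text
back x [ 0.06170612 -0.03437648 -0.07385535]
rot [-10.99  30.72 -38.32] rows>= 5.0 then trans [-0.0005 -0.0012  0.05  ] rows>= 1.0
```

Emit:
play_rows(translation=[[0.02,-0.011,-0.025],[0.02,-0.011,-0.025],[0.02,-0.011,-0.025],[0,0,0],[0,0,0],[0,0,0],[0,0,0],[0,0,0],[0,0,0],[0,0,0],[0,0,0]], delta_rot=[[0,0,0],[0,0,0],[0,0,0],[-1.6,4.4,-5.5],[-1.6,4.4,-5.5],[-1.6,4.4,-5.5],[-1.6,4.4,-5.5],[-1.6,4.4,-5.5],[-1.6,4.4,-5.5],[-1.4,4.3,-5.3],[0,0,0]], grip=[1,1,1,1,1,1,1,1,1,1,1])

```text
clock: 14.1
tool_pos: [0.4424, -0.084, 0.1942]
eef_rot: [-0.356, 0.935, 0.003, -0.002]
contact_force: [0.5, -0.8, -0.6]
opening: 0.998
finger_force: 0.0
```

```bash
python3 c.py .432 -.0836 w5 .727; python3 -c "
from h import *
plan([.432,-.0836,.13],.727)"
```

```text
[ 0.4424 -0.084   0.1942] [-0.3558  0.9346  0.0034 -0.0023] 14.1 [ 0.54 -0.8  -0.57]
0.71 [288. 190.] 4630 [ 0.4312 -0.0826  0.6887] 0.963
rot [ 0.45 -0.15  0.04] rows>= 1.0 then trans [0.0062 0.0068 0.0642] rows>= 2.0
```

Emit:
play_rows(translation=[[0.0035,0.0034,0.02],[0.0035,0.0034,0.025],[0,0,0.025],[0,0,0.025],[0,0,0.02],[0,0,0.0125],[0,0,0],[0,0,0],[0,0,0],[0,0,0]], delta_rot=[[0.4,-0.1,1],[0,0,0],[0,0,0],[0,0,0],[0,0,0],[0,0,0],[0,0,0],[0,0,0],[0,0,0],[0,0,0]], grip=[1,1,1,1,1,1,1,-1,-1,-1], squeeze=20)

```text
clock: 15.45
tool_pos: [0.4316, -0.084, 0.0678]
eef_rot: [-0.348, 0.937, -0.0, -0.0]
contact_force: [0.1, 0.0, -0.8]
opening: 0.686
finger_force: 0.0
```

```bash
python3 - <<'E'
from h import *
s=r.get_state();print(s["tool_pos"].round(4)); q=R.from_quat(s["eef_rot"]);print(q.inv().apply([0,-.01,0]))
E
```

```text
[ 0.4316 -0.084   0.0678]
[ 6.53167239e-03 -7.57213399e-03  6.52639460e-06]
```

Let the fingers close, press lightly, and drag toward −y.

Emit:
play_rows(translation=[[0,0,0],[0,0,0],[0,0,0.001],[0,0,0.001],[0.0065,-0.0076,0],[0.0065,-0.0076,0],[0.0065,-0.0076,0],[0.0065,-0.0076,0],[0.0065,-0.0076,0]], delta_rot=[[0,0,0],[0,0,0],[0,0,0],[0,0,0],[0,0,0],[0,0,0],[0,0,0],[0,0,0],[0,0,0]], grip=[-1,-1,-1,-1,-1,-1,-1,-1,-1])

```text
clock: 16.58
tool_pos: [0.4335, -0.1319, 0.0675]
eef_rot: [-0.35, 0.937, 0.001, 0.003]
contact_force: [-0.9, 2.6, 17.0]
opening: 0.655
finger_force: 20.0
```

It reads 2.7 N against 17 N normal, so it is slick. Off to the tray.

```bash
python3 - <<'E'
from h import *
plan([.445-.031,-.288+.004,.14],-.134,0)
E
```

```text
rot [ 0.15  0.32 48.62] rows>= 5.0 then trans [-0.001  -0.1533 -0.0725] rows>= 3.0
```

Emit:
play_rows(translation=[[0,0,-0.024],[0,0,-0.024],[0,0,-0.024],[0,0,0],[0,0,0],[0,0,0],[0,0,0],[0,0,0],[0,0,0],[0,-0.038,0],[0,-0.038,0],[0,-0.038,0],[0,-0.038,0],[0,0,0],[0,0,0]], delta_rot=[[0,0,0],[0,0,0],[0,0,0],[0,0,8.1],[0,0,8.1],[0,0,8.1],[0,0,8.1],[0,0,8.1],[0,0,8.1],[0,0,0],[0,0,0],[0,0,0],[0,0,0],[0,0,0],[0,0,0]], grip=[-1,-1,-1,-1,-1,-1,-1,-1,-1,-1,-1,-1,-1,-1,-1])

```text
clock: 18.45
tool_pos: [0.4108, -0.284, 0.1373]
eef_rot: [0.068, 0.998, 0.0, -0.001]
contact_force: [0.3, 0.7, -0.8]
opening: 0.659
finger_force: 20.0
```

```bash
cat > t.py <<'E'
from h import *
import sys
c="wrist"; k=r.get_calibration(c); im=r.snapshot(c); cv2.imwrite(f"pics/{sys.argv[1]}.png",im)
for t,mod,p0 in [("tray",TRAY,[.446,-.288,-.134])]:
    for d in r.silhouettes(c,t):
        M=d["pixels"]; x,i=fit(M,c,k,mod,p0); print(t,d["confidence"],M.sum(),x.round(4),i)
s=r.get_state(); print(s["tool_pos"].round(4),s["eef_rot"].round(4)); plan([.445-.031,-.288+.004,.1],-.134,0)
E
python3 t.py w6
```

```text
tray 0.97 11586 [ 0.4493 -0.2884 -0.1353] 0.3395577884067613
[ 0.4112 -0.2834  0.1375] [ 6.710e-02  9.977e-01  1.000e-04 -6.000e-04]
rot [ 0.01 -0.07 -0.01] rows>= 1.0 then trans [-0.0028 -0.0003  0.0375] rows>= 1.0
```

View pics/w6.png

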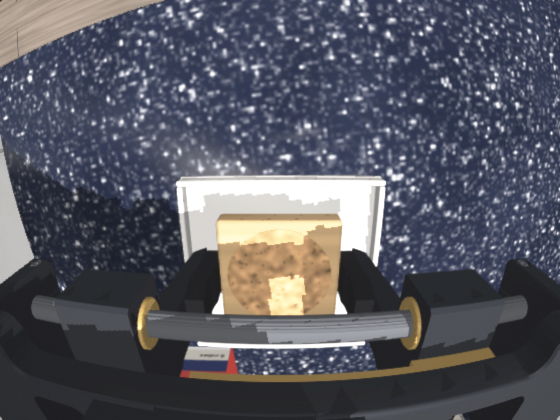

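The tray is square to the tool, its rim spans columns 178 to 384, and the stock box sits behind it at (215,360). Checking the tray's depth using the front rim at row 178.

```bash
python3 - <<'E'
from h import *
k=r.get_calibration("wrist")
for x in (.443,.446,.449,.452): print(x,project([[x-.07*.991,-.288+.07*.134,.016],[x-.07*.991-.134*.07,-.288+.07*.134-.07*.991,.016],[x-.07*.991+.134*.07,-.288+.07*.134+.07*.991,.016]],"wrist",k).round(1).tolist())
E
```

```text
0.443 [[279.0, 169.3], [172.9, 170.5], [385.0, 170.8]]
0.446 [[279.6, 173.9], [173.8, 174.9], [385.3, 175.2]]
0.449 [[280.2, 178.4], [174.7, 179.3], [385.5, 179.6]]
0.452 [[280.8, 182.9], [175.6, 183.6], [385.7, 183.9]]
```

Emit:
play_rows(translation=[[-0.0035,0.0005,0.018],[-0.0035,0,0.018],[0,0,0.018],[0,0,0.01],[0,0,0],[0,0,0.0015],[0,0,0]], delta_rot=[[0,0,0],[0,0,0],[0,0,0],[0,0,0],[0,0,0],[0,0,0],[0,0,0]], grip=[-1,-1,-1,-1,-1,-1,-1])

```text
clock: 19.42
tool_pos: [0.4181, -0.2851, 0.0724]
eef_rot: [0.068, 0.998, -0.0, -0.0]
contact_force: [-0.5, 0.1, -1.6]
opening: 0.655
finger_force: 20.0
```

Lower about 1 mm, release, and retreat up.

Emit:
play_rows(translation=[[0,0,0.0008],[0,0,0],[0,0,0],[0,0,0],[0,0,-0.03],[0,0,-0.04],[0,0,-0.04],[0,0,0]], delta_rot=[[0,0,0],[0,0,0],[0,0,0],[0,0,0],[0,0,0],[0,0,0],[0,0,0],[0,0,0]], grip=[-1,0.6,0.6,0.6,0.6,0.6,0.6,0.6])

```text
clock: 20.42
tool_pos: [0.4195, -0.2851, 0.1838]
eef_rot: [0.068, 0.998, -0.001, 0.002]
contact_force: [0.3, -1.2, -1.4]
opening: 0.799
finger_force: 0.0
```

```bash
python3 c.py .418 -.285 w7 -.134; python3 -c "
from h import *
plan([.425,.175,.20],1.054-np.pi/2)"
```

```text
[ 0.4195 -0.2851  0.1838] [ 0.0682  0.9977 -0.0013  0.0019] 20.425 [ 0.28 -1.21 -1.43]
0.83 [279. 201.] 5135 [ 0.4202 -0.286  -0.1309] 0.98
rot [-0.1  -0.06 21.78] rows>= 3.0 then trans [ 0.2211  0.4037 -0.019 ] rows>= 8.0
```

Emit:
play_rows(translation=[[0,0,0],[0,0,0],[0,0,0],[0.0221,0.0404,-0.002],[0.0221,0.0404,-0.002],[0.0221,0.0404,-0.002],[0.0221,0.0404,-0.002],[0.0221,0.0404,-0.002],[0.0221,0.0404,-0.002],[0.0221,0.0404,-0.002],[0.0221,0.0404,-0.002],[0.0221,0.0404,-0.002],[0.0221,0.0404,-0.002],[0,0,0],[0,0,0]], delta_rot=[[0,0,7.2],[0,0,7.2],[0,0,7.2],[0,0,0],[0,0,0],[0,0,0],[0,0,0],[0,0,0],[0,0,0],[0,0,0],[0,0,0],[0,0,0],[0,0,0],[0,0,0],[0,0,0]], grip=[1,1,1,1,1,1,1,1,1,1,1,1,1,1,1])

```text
clock: 22.4
tool_pos: [0.4235, 0.1743, 0.1997]
eef_rot: [0.254, 0.967, -0.002, -0.001]
contact_force: [-0.5, -0.6, 0.2]
opening: 0.999
finger_force: 0.0
```

```bash
python3 c.py .444 .181 w8 -.517; python3 -c "
from h import *
plan([.4445,.181,.13],-.517)"
```

```text
[0.4235 0.1743 0.1997] [ 0.2538  0.9673 -0.0018 -0.0013] 22.4 [-0.47 -0.61  0.2 ]
0.86 [297. 212.] 4294 [ 0.4439  0.1797 -0.5283] 0.967
rot [-0.22 -0.07  0.12] rows>= 1.0 then trans [-0.0144  0.0167  0.07  ] rows>= 2.0
```

Emit:
play_rows(translation=[[-0.0145,0.0156,0.025],[0,0,0.025],[0,0,0.025],[0,0,0.025],[0,0,0.02],[0,0,0.0125],[0,0,0],[0,0,0],[0,0,0],[0,0,0],[0,0,0],[0,0,0.0005],[0,0,0.001]], delta_rot=[[-0.2,-0.1,0.5],[0,0,0],[0,0,0],[0,0,0],[0,0,0],[0,0,0],[0,0,0],[0,0,0],[0,0,0],[0,0,0],[0,0,0],[0,0,0],[0,0,0]], grip=[1,1,1,1,1,1,1,-1,-1,-1,-1,-1,-1])

```text
clock: 24.12
tool_pos: [0.4446, 0.1821, 0.0686]
eef_rot: [0.258, 0.966, 0.001, 0.002]
contact_force: [-1.2, -6.2, 26.5]
opening: 0.654
finger_force: 20.0
```

```bash
python3 - <<'E'
from h import *
s=r.get_state();print(s["tool_pos"].round(4)); q=R.from_quat(s["eef_rot"]);print(q.inv().apply([0,-.01,0]))
E
```

```text
[0.4446 0.1821 0.0686]
[-4.98341857e-03 -8.66980041e-03 -1.00132929e-05]
```

Emit:
play_rows(translation=[[-0.005,-0.0087,-0.0008],[-0.005,-0.0087,0],[-0.005,-0.0087,0],[-0.005,-0.0087,0],[-0.005,-0.0087,0]], delta_rot=[[0,0,0],[0,0,0],[0,0,0],[0,0,0],[0,0,0]], grip=[-1,-1,-1,-1,-1])

```text
clock: 24.75
tool_pos: [0.4451, 0.1335, 0.0688]
eef_rot: [0.258, 0.966, 0.003, 0.001]
contact_force: [1.0, 1.1, 9.9]
opening: 0.654
finger_force: 20.0
```

```bash
python3 - <<'E'
from h import *
u=np.array([.991,-.134]); c=np.array([.449,-.2885])+.033*u; print(c)
plan([c[0],c[1],.16],-.134,0)
E
```

```text
[ 0.481703 -0.292922]
rot [  0.38   0.12 -22.17] rows>= 3.0 then trans [-0.0933 -0.4177 -0.0912] rows>= 8.0
```

The third coaster reads 1.5 N against 9.9 N, so it is slick too. The stock box crowds the far half of the tray, so I'll stack this coaster on the first one.

```bash
python3 - <<'E'
from h import *
plan([.4202,-.286,.15],-.1315,0)
E
```

```text
rot [  0.38   0.12 -22.31] rows>= 3.0 then trans [-0.0304 -0.4191 -0.0812] rows>= 8.0
```

Emit:
play_rows(translation=[[0,0,-0.03],[0,0,-0.03],[0,0,-0.03],[0,0,0],[0,0,0],[0,0,0]], delta_rot=[[0,0,0],[0,0,0],[0,0,0],[0.2,0,-7.4],[0.1,0,-7.4],[0.1,0,-7.4]], grip=[-1,-1,-1,-1,-1,-1])

```text
clock: 25.5
tool_pos: [0.4441, 0.1314, 0.1574]
eef_rot: [0.065, 0.998, -0.003, -0.0]
contact_force: [-0.1, -0.5, -1.9]
opening: 0.657
finger_force: 20.0
```

```bash
python3 - <<'E'
from h import *
plan([.4202,-.286,.15],-.1315,0)
E
```

```text
rot [-0.32 -0.01  0.05] rows>= 1.0 then trans [-0.031  -0.4169  0.0074] rows>= 7.0
```

Emit:
play_rows(translation=[[-0.0031,-0.0417,0],[-0.0031,-0.0417,0],[-0.0031,-0.0417,0],[-0.0031,-0.0417,0],[-0.0031,-0.0417,0],[-0.0031,-0.0417,0],[-0.0031,-0.0417,0],[-0.0031,-0.0417,0],[-0.0031,-0.0417,0],[-0.0031,-0.0417,0.0074],[0,0,0],[0,0,0]], delta_rot=[[-0.3,0,0],[0,0,0],[0,0,0],[0,0,0],[0,0,0],[0,0,0],[0,0,0],[0,0,0],[0,0,0],[0,0,0],[0,0,0],[0,0,0]], grip=[-1,-1,-1,-1,-1,-1,-1,-1,-1,-1,-1,-1])

```text
clock: 27.0
tool_pos: [0.4188, -0.2849, 0.1502]
eef_rot: [0.067, 0.998, 0.001, -0.0]
contact_force: [0.1, 0.9, -1.8]
opening: 0.655
finger_force: 20.0
```

```bash
python3 - <<'E'
from h import *
plan([.4202,-.286,.088],-.1315,0)
E
```

```text
rot [ 0.08 -0.01 -0.16] rows>= 1.0 then trans [-0.0015 -0.0009  0.0622] rows>= 2.0
```

Emit:
play_rows(translation=[[-0.0015,-0.0009,0.02],[0,0,0.02],[0,0,0.015],[0,0,0.007],[0,0,0],[0,0,0.0005],[0,0,0]], delta_rot=[[0,0,0],[0,0,0],[0,0,0],[0,0,0],[0,0,0],[0,0,0],[0,0,0]], grip=[-1,-1,-1,-1,-1,-1,-1])

```text
clock: 27.88
tool_pos: [0.4206, -0.2867, 0.0882]
eef_rot: [0.067, 0.998, -0.0, 0.0]
contact_force: [0.2, 0.2, -0.7]
opening: 0.657
finger_force: 20.0
```

Emit:
play_rows(translation=[[0,0,0.0007],[0,0,0],[0,0,0.0005],[0,0,0]], delta_rot=[[0,0,0],[0,0,0],[0,0,0],[0,0,0]], grip=[-1,-1,-1,-1])

```text
clock: 28.38
tool_pos: [0.4205, -0.2867, 0.0868]
eef_rot: [0.067, 0.998, 0.0, 0.0]
contact_force: [-0.8, -0.1, 1.9]
opening: 0.658
finger_force: 20.0
```

Contact. Release, lift, and check.

Emit:
play_rows(translation=[[0,0,0],[0,0,0],[0,0,0],[0,0,-0.03],[0,0,-0.04],[0,0,-0.04],[0,0,0]], delta_rot=[[0,0,0],[0,0,0],[0,0,0],[0,0,0],[0,0,0],[0,0,0],[0,0,0]], grip=[0.6,0.6,0.6,0.6,0.6,0.6,0.6])

```text
clock: 29.25
tool_pos: [0.4218, -0.2869, 0.199]
eef_rot: [0.067, 0.998, -0.001, 0.003]
contact_force: [0.6, -0.3, -0.9]
opening: 0.803
finger_force: 0.0
```

```bash
sed 's/,COA,/,lambda p:box(*p,.058,.058,.004,.032),/' c.py > c2.py; python3 c2.py .418 -.285 w9 -.134; python3 - <<'E'
from h import *
plan([.37,.20,.24],-.13)
E
```

```text
[ 0.4218 -0.2869  0.199 ] [ 6.740e-02  9.977e-01 -8.000e-04  2.500e-03] 29.25 [ 0.56 -0.35 -0.88]
0.62 [279. 199.] 5014 [ 0.4224 -0.2875 -0.1353] 0.928
0.54 [281. 162.] 318 [ 0.4024 -0.2893 -0.7267] 0.058
rot [-0.02 -0.02 -0.29] rows>= 1.0 then trans [ 0.1127  0.4764 -0.0437] rows>= 9.0
```

View pics/w9.png

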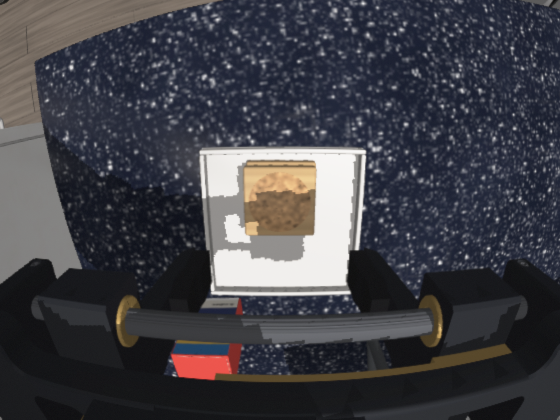

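The two slick coasters are stacked in the tray: both fits are inside and flat, with the stack at px (280,199). Next is the shaker. I'll approach with the tool facing the mill (psi about 85°), so that neither the mill nor the other shaker is in the way.

Emit:
play_rows(translation=[[0.0081,0.0432,-0.006],[0.0081,0.0432,-0.006],[0.0081,0.0432,-0.006],[0.0081,0.0432,-0.006],[0.0081,0.0432,-0.006],[0.0081,0.0432,-0.006],[0.0081,0.0432,-0.006],[0.0081,0.0432,-0.006],[0.0081,0.0432,0],[0.0081,0.0432,0],[0,0,0]], delta_rot=[[0,0,0],[0,0,0],[0,0,0],[0,0,0],[0,0,0],[0,0,0],[0,0,0],[0,0,0],[0,0,0],[0,0,0],[0,0,0]], grip=[1,1,1,1,1,1,1,1,1,1,1])

```text
clock: 30.72
tool_pos: [0.3975, 0.1556, 0.2441]
eef_rot: [0.065, 0.998, 0.001, -0.001]
contact_force: [-0.5, -1.3, -0.1]
opening: 1.001
finger_force: 0.0
```

```bash
python3 - <<'E'
from h import *
plan([.44,.18,.22],np.radians(85),np.radians(25)); print(r.get_state()["q"].round(2))
E
```

```text
rot [-19.94 -19.23 -90.82] rows>= 10.0 then trans [-0.0152 -0.0402  0.0337] rows>= 1.0
[ 0.17  0.76 -1.1   2.18  0.98  0.83 -0.12]
```

Emit:
play_rows(translation=[[0,0,0],[0,0,0],[0,0,0],[0,0,0],[0,0,0],[0,0,0],[0,0,0],[0,0,0],[0,0,0],[0,0,0],[0,0,0],[0,0,0],[0,0,0],[-0.008,-0.02,0.017],[-0.008,-0.02,0.017],[0,0,0]], delta_rot=[[-1.53,-1.48,-7],[-1.53,-1.48,-7],[-1.53,-1.48,-7],[-1.53,-1.48,-7],[-1.53,-1.48,-7],[-1.53,-1.48,-7],[-1.53,-1.48,-7],[-1.53,-1.48,-7],[-1.53,-1.48,-7],[-1.53,-1.48,-7],[-1.53,-1.48,-7],[-1.53,-1.48,-7],[-1.53,-1.48,-7],[0,0,0],[0,0,0],[0,0,0]], grip=[1,1,1,1,1,1,1,1,1,1,1,1,1,1,1,1])

```text
clock: 32.72
tool_pos: [0.4409, 0.1766, 0.2188]
eef_rot: [-0.658, 0.722, 0.145, 0.158]
contact_force: [-1.1, -0.7, -0.3]
opening: 0.999
finger_force: 0.0
```

```bash
cat > sh.py <<'E'
from h import *
c="wrist"; k=r.get_calibration(c); im=r.snapshot(c); cv2.imwrite("pics/w10.png",im)
s=r.get_state(); print(s["tool_pos"].round(4),s["eef_rot"].round(4),s["q"].round(2))
for d in r.silhouettes(c,"shaker"):
    M=d["pixels"]; ys,xs=np.nonzero(M); print(round(d["confidence"],2),round(xs.mean()),round(ys.mean()),len(xs),project([[.4525,.295,.0],[.4525,.295,.09]],c,k).round().tolist())
    if np.hypot(*(project([.4525,.295,.045],c,k)[0]-[xs.mean(),ys.mean()]))<50:
        # axisymmetric fit: position, then free radii at top
        for top in (.013,.015,.017,.019,.022):
            x,i=fit(M,c,k,lambda p:rev(*p,[(.0175,0),(.015,.07),(top,.075),(top*.8,.09)]),[.4525,.295]); print(top,x.round(4),round(i,3))
for d in r.silhouettes(c,"mill"):
    M=d["pixels"]; ys,xs=np.nonzero(M); x,i=fit(M,c,k,lambda p:rev(*p,[(.029,0),(.02,.15)]),[.49,.385]); print("mill",d["confidence"],xs.mean(),ys.mean(),x.round(4),i)
E
python3 sh.py
```

```text
[0.4399 0.1763 0.2193] [-0.6586  0.7213  0.1445  0.1581] [ 0.45  1.03 -1.34  2.19  1.29  0.67  1.41]
0.66 384 235 1311 [[279.0, 198.0], [279.0, 266.0]]
```

View pics/w10.png

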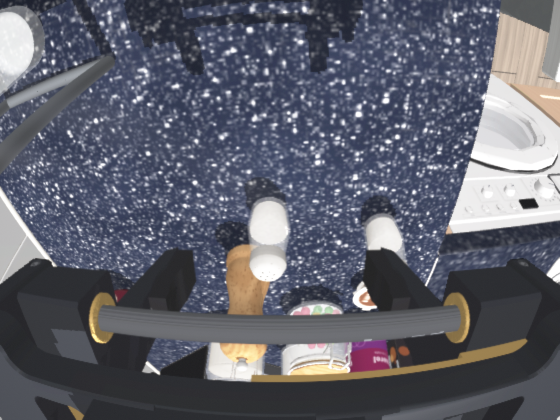

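The target shaker stands upright, with its foot at px (269,205) and cap at (268,268), in front of the mill at (245,270). The cap is no wider than the body. The network missed it here, so I'll fit it from colour and retry the network.

```bash
python3 - <<'E'
from h import *
c="wrist"; k=r.get_calibration(c); im=cv2.imread("pics/w10.png"); hsv=cv2.cvtColor(im,cv2.COLOR_BGR2HSV)
roi=np.zeros(im.shape[:2],np.uint8); roi[188:288,243:296]=1
for sm,v in ((60,90),(50,120),(70,75)):
    w=((hsv[...,1]<sm)&(hsv[...,2]>v)).astype(np.uint8)*roi; w=cv2.morphologyEx(w,cv2.MORPH_OPEN,np.ones((5,5)))
    n,l,st,cen=cv2.connectedComponentsWithStats(w); j=1+st[1:,4].argmax(); M=cv2.morphologyEx((l==j).astype(np.uint8),cv2.MORPH_CLOSE,np.ones((9,9)))
    print(st[j],[(row,*np.nonzero(M[row])[0][[0,-1]]) for row in range(200,285,10) if M[row].any()])
    for top in (.014,.017,.02):
        x,i=fit(M>0,c,k,lambda p:rev(*p,[(.0175,0),(.015,.07),(top,.075),(top*.8,.09)]),[.4525,.295]); print(top,x.round(4),round(i,3))
r.snapshot(c); 
for d in r.look_for(c,"shaker"): print(d["point"],d["confidence"])
for t in ("scene","top"):
    r.snapshot(t); print(t,[(np.round(d["point"],3),round(d["confidence"],2)) for d in r.look_for(t,"shaker")])
E
```

```text
[ 247  196   45   86 3107] [(200, np.int64(256), np.int64(282)), (210, np.int64(251), np.int64(291)), (220, np.int64(248), np.int64(289)), (230, np.int64(248), np.int64(290)), (240, np.int64(249), np.int64(288)), (250, np.int64(251), np.int64(286)), (260, np.int64(250), np.int64(287)), (270, np.int64(251), np.int64(285)), (280, np.int64(261), np.int64(278))]
0.014 [0.4621 0.3086] 0.809
0.017 [0.462  0.3067] 0.87
0.02 [0.4617 0.3033] 0.863
[ 248  197   43   85 2978] [(200, np.int64(257), np.int64(280)), (210, np.int64(252), np.int64(287)), (220, np.int64(249), np.int64(288)), (230, np.int64(249), np.int64(290)), (240, np.int64(250), np.int64(288)), (250, np.int64(251), np.int64(286)), (260, np.int64(250), np.int64(286)), (270, np.int64(251), np.int64(285)), (280, np.int64(262), np.int64(275))]
0.014 [0.4629 0.309 ] 0.829
0.017 [0.4621 0.3067] 0.885
0.02 [0.462 0.303] 0.862
[ 245  192   51   91 3337] [(200, np.int64(255), np.int64(283)), (210, np.int64(251), np.int64(292)), (220, np.int64(247), np.int64(289)), (230, np.int64(247), np.int64(290)), (240, np.int64(249), np.int64(288)), (250, np.int64(250), np.int64(287)), (260, np.int64(250), np.int64(295)), (270, np.int64(251), np.int64(285)), (280, np.int64(261), np.int64(280))]
0.014 [0.4629 0.307 ] 0.756
0.017 [0.4618 0.3045] 0.832
0.02 [0.4613 0.3031] 0.865
[0.4612, 0.294, 0.059] 0.93
[0.3479, 0.3273, 0.0336] 0.8
scene [(array([0.33 , 0.331, 0.051]), 0.73)]
top [(array([0.325, 0.348, 0.057]), 0.87), (array([0.45 , 0.311, 0.056]), 0.49)]
```

```bash
cat >> h.py <<'E'
def sg(c,psi,lean,back=0,h=.042,p=.055):
    return np.array([c[0],c[1],h])-tool(psi,lean).apply([0,0,p+back])
E
python3 -c "
from h import *
p=np.radians(85);l=np.radians(25)
a=sg([.461,.3045],p,l,.07);print(a,sg([.461,.3045],p,l)); plan(a,p,l)"
```

```text
[0.4563958  0.25187374 0.15528847] [0.45897415 0.28134445 0.09184693]
rot [-0.22 -0.21 -0.07] rows>= 1.0 then trans [-0.0412 -0.0094  0.0915] rows>= 2.0
```

Emit:
play_rows(translation=[[-0.0103,-0.0024,0.0229],[-0.0103,-0.0024,0.0229],[-0.0103,-0.0023,0.0229],[-0.0103,-0.0023,0.0228],[0,0,0],[0,0,0]], delta_rot=[[-0.2,-0.2,0],[0,0,0],[0,0,0],[0,0,0],[0,0,0],[0,0,0]], grip=[1,1,1,1,1,1])

```text
clock: 33.92
tool_pos: [0.4566, 0.2516, 0.1555]
eef_rot: [-0.659, 0.72, 0.146, 0.16]
contact_force: [0.1, -0.3, -0.6]
opening: 0.998
finger_force: 0.0
```

```bash
cat > sh2.py <<'E'
from h import *
c="wrist"; k=r.get_calibration(c); im=r.snapshot(c); cv2.imwrite("pics/w11.png",im)
for d in r.look_for(c,"shaker"): print("look",np.round(d["point"],4),d["confidence"])
for d in r.silhouettes(c,"shaker"):
    M=d["pixels"]; ys,xs=np.nonzero(M); print(round(d["confidence"],2),round(xs.mean()),round(ys.mean()),len(xs),xs.min(),xs.max(),ys.min(),ys.max(),project([[.461,.3045,.0],[.461,.3045,.045],[.461,.3045,.09]],c,k).round().tolist())
    for prof in ([(.0175,0),(.015,.07),(.016,.075),(.012,.09)],[(.0175,0),(.0175,.02),(.015,.07),(.017,.08),(.01,.09)]):
        x,i=fit(M,c,k,lambda p:rev(*p,prof),[.461,.3045]); print(x.round(4),round(i,3))
p=np.radians(85);l=np.radians(25); plan(sg([.461,.3045],p,l),p,l)
E
python3 sh2.py
```

```text
look [0.3514 0.3319 0.0475] 0.8
look [0.4614 0.2966 0.0593] 0.62
0.85 276 233 6020 247 305 173 294 [[280.0, 186.0], [280.0, 228.0], [280.0, 284.0]]
[0.4642 0.3058] 0.877
[0.4645 0.3075] 0.914
0.68 431 243 3867 401 465 199 300 [[280.0, 186.0], [280.0, 228.0], [280.0, 284.0]]
[0.461  0.3045] 0.0
[0.461  0.3045] 0.0
rot [-0.06  0.   -0.11] rows>= 1.0 then trans [-0.0003  0.0006  0.0705] rows>= 2.0
```

Emit:
play_rows(translation=[[-0.0016,-0.002,0.015],[0,0,0.016],[0,0,0.016],[0,0,0.014],[0,0,0.01],[0,0,0],[0,0,0],[0,0,0],[0,0,0],[0,0,0],[0,0,0],[0,0,0]], delta_rot=[[0,0,0],[0,0,0],[0,0,0],[0,0,0],[0,0,0],[0,0,0],[0,0,0],[0,0,0],[0,0,0],[0,0,0],[0,0,0],[0,0,0]], grip=[1,1,1,1,1,1,-1,-1,-1,-1,-1,-1], squeeze=12)

```text
clock: 35.58
tool_pos: [0.4615, 0.2833, 0.0914]
eef_rot: [-0.659, 0.72, 0.146, 0.16]
contact_force: [0.2, -0.8, 0.3]
opening: 0.46
finger_force: 11.9
```

```bash
python3 - <<'E'
from h import *
s=r.get_state(); print(s["tool_pos"].round(4),s["opening"]*88,s["finger_force"],s["contact_force"].round(2))
c="wrist"; k=r.get_calibration(c); r.snapshot(c)
prof=[(.0175,0),(.0175,.02),(.015,.07),(.017,.08),(.01,.09)]
for d in r.silhouettes(c,"shaker"):
    M=d["pixels"]; ys,xs=np.nonzero(M); print(d["confidence"],xs.min(),xs.max(),ys.min(),ys.max(),len(xs))
    # only the foot end (unoccluded part): report fitted pose
    x,i=fit(M,c,k,lambda p:rev(*p,prof),[.4637,.306]); print(x.round(4),round(i,3))
    print([(y,*np.nonzero(M[y])[0][[0,-1]]) for y in range(ys.min(),ys.min()+60,8)])
print(project(rev(.4637,.306,[(.0175,0)]),c,k)[:, 1].min(), project([[.4637,.306,0]],c,k))
E
```

```text
[0.4615 0.2833 0.0914] 40.44953790789399 11.875484436313855 [ 0.2  -0.83  0.25]
0.67 438 504 226 348 3550
[0.4637 0.306 ] 0.0
[(226, np.int64(470), np.int64(477)), (234, np.int64(450), np.int64(487)), (242, np.int64(443), np.int64(493)), (250, np.int64(439), np.int64(498)), (258, np.int64(439), np.int64(502)), (266, np.int64(440), np.int64(504)), (274, np.int64(453), np.int64(502)), (282, np.int64(462), np.int64(499))]
0.56 238 321 197 374 10666
[0.4643 0.3078] 0.737
[(197, np.int64(273), np.int64(285)), (205, np.int64(254), np.int64(304)), (213, np.int64(249), np.int64(310)), (221, np.int64(247), np.int64(312)), (229, np.int64(244), np.int64(315)), (237, np.int64(242), np.int64(317)), (245, np.int64(240), np.int64(320)), (253, np.int64(238), np.int64(320))]
191.98083110294834 [[279.86327857 215.51679235]]
```

The opening of 40.4 mm means the body bulges where I hold it. I'll refit the shaker's centre relative to the tool with a bulging profile.

```bash
python3 - <<'E'
from h import *
c="wrist"; k=r.get_calibration(c); im=r.snapshot(c); cv2.imwrite("pics/w12.png",im); s=r.get_state(); q=R.from_quat(s["eef_rot"])
for prof in ([(.0175,0),(.0215,.025),(.0202,.042),(.015,.07),(.015,.08),(.01,.09)],[(.0175,0),(.02,.02),(.022,.035),(.0202,.045),(.015,.07),(.013,.09)],[(.0175,0),(.019,.02),(.0202,.042),(.022,.05),(.015,.07),(.016,.08),(.01,.09)]):
  for d in r.silhouettes(c,"shaker"):
    M=d["pixels"]; xs=np.nonzero(M)[1]
    if abs(xs.mean()-280)<30:
        x,i=fit(M,c,k,lambda p:rev(*p,prof),[.4637,.307]); 
        print(x.round(4),round(i,3),"axis at tool-frame",q.inv().apply(np.array([x[0],x[1],.042])-s["tool_pos"]).round(4))
E
```

```text
[0.4644 0.3082] 0.791 axis at tool-frame [-0.0019 -0.0006  0.0554]
[0.4641 0.308 ] 0.773 axis at tool-frame [-0.0017 -0.0004  0.0553]
[0.464  0.3082] 0.75 axis at tool-frame [-0.0018 -0.0003  0.0554]
```

Lift, move clear, and turn about the vertical so the shaker stays upright.

Emit:
play_rows(translation=[[-0.0042,0,-0.009],[-0.0084,0,-0.018],[-0.0127,0,-0.0272],[-0.0127,0,-0.0272],[-0.0084,0,-0.018],[0.02,0.0017,-0.0093],[0.03,0.0025,-0.014],[0.04,0.0033,-0.0186],[0.04,0.0033,-0.0186],[0.03,0.0025,-0.014],[0.01,0.001,-0.005],[0,0,0]], delta_rot=[[0,0,0],[0,0,0],[0,0,0],[0,0,0],[0,0,0],[0,0,0],[0,0,0],[0,0,0],[0,0,0],[0,0,0],[0,0,0],[0,0,0]], grip=[-1,-1,-1,-1,-1,-1,-1,-1,-1,-1,-1,-1], squeeze=20)

```text
clock: 37.38
tool_pos: [0.4309, 0.0977, 0.2017]
eef_rot: [-0.659, 0.72, 0.146, 0.16]
contact_force: [0.7, 1.1, -1.4]
opening: 0.458
finger_force: 19.7
```

Emit:
play_rows(translation=[[0,0,0],[0,0,0],[0,0,0],[0,0,0],[0,0,0],[0,0,0],[0,0,0],[0,0,0],[0,0,0],[0,0,0],[0,0,0],[0,0,0],[0,0,0]], delta_rot=[[2.8,0,6],[2.8,0,6],[2.8,0,6],[2.8,0,6],[2.8,0,6],[2.8,0,6],[2.8,0,6],[2.8,0,6],[2.8,0,6],[2.8,0,6],[2.8,0,6],[2.8,0,6],[1.4,0,3]], grip=[-1,-1,-1,-1,-1,-1,-1,-1,-1,-1,-1,-1,-1])

```text
clock: 39.0
tool_pos: [0.4305, 0.1007, 0.2018]
eef_rot: [-0.019, 0.976, 0.006, 0.216]
contact_force: [0.0, -0.6, -1.4]
opening: 0.46
finger_force: 19.6
```

```bash
cat >> h.py <<'E'
O=tool(np.radians(85),np.radians(25)).inv().apply(np.array([.464,.308,0])-[.4615,.2833,.0914]) # shaker base in tool
COF=np.array([.610,-.0415,.016]); 
def shpose(up=0,back=0,yaw=.043):
    S=R.from_euler("z",yaw)*R.from_euler("y",-np.radians(10)); T=tool(yaw,np.radians(35))
    return COF+S.apply([0,0,.014+up])-T.apply(O+[0,0,back])
E
python3 - <<'E'
from h import *
s=r.get_state(); print(s["tool_pos"].round(4),s["opening"]*88,s["contact_force"].round(2),O)
q=R.from_quat(s["eef_rot"]); tilt=q.as_matrix(); print("lean",np.degrees(np.arccos(-tilt[2,2])),"psi",np.degrees(np.arctan2(-tilt[0,1],tilt[1,1])))
print(shpose(.003),shpose(.003,.1)); plan(shpose(.003,.1),.043,np.radians(35))
E
```

```text
[0.4305 0.1007 0.2018] 40.45590456317115 [ 0.04 -0.55 -1.38] [ 0.01612922 -0.00033774  0.09332756]
lean 25.003127146960104 psi 2.2400499518701307
[ 0.56675525 -0.04302262  0.11844254] [ 0.50945062 -0.04548824  0.20035774]
rot [  0.05 -10.    -0.29] rows>= 1.0 then trans [-0.0587 -0.1494  0.0428] rows>= 3.0
```

Emit:
play_rows(translation=[[0,0,0],[0,0,0],[-0.0117,-0.0299,0.0086],[-0.0117,-0.0299,0.0086],[-0.0117,-0.0299,0.0086],[-0.0117,-0.0299,0.0085],[-0.0117,-0.0299,0.0085],[0,0,0],[0,0,0]], delta_rot=[[0,-5,-0.2],[0,-5,-0.2],[0,0,0],[0,0,0],[0,0,0],[0,0,0],[0,0,0],[0,0,0],[0,0,0]], grip=[-1,-1,-1,-1,-1,-1,-1,-1,-1])

```text
clock: 40.12
tool_pos: [0.5267, -0.0411, 0.2048]
eef_rot: [-0.022, 0.956, 0.004, 0.294]
contact_force: [0.2, 1.0, -0.9]
opening: 0.456
finger_force: 19.7
```

```bash
python3 - <<'E'
from h import *
plan(shpose(.004),.043,np.radians(35))
c="wrist"; k=r.get_calibration(c); im=r.snapshot(c); cv2.imwrite("pics/w13.png",im); s=r.get_state(); q=R.from_quat(s["eef_rot"])
prof=[(.0175,0),(.0215,.025),(.0202,.042),(.015,.07),(.015,.08),(.01,.09)]
def mod(p): # tool-x offset, pitch error about grip point
    g=rev(0,0,prof); A=R.from_euler("y",-np.radians(25)).inv() # shaker frame in tool at lean 25
    Q=tool(0,np.radians(25)).inv(); pts=Q.apply(g)+O; c0=Q.apply([0,0,.042])+O
    pts=R.from_euler("y",p[1]*10).apply(pts-c0)+c0+[p[0],0,0]
    return q.apply(pts)+s["tool_pos"]
for d in r.silhouettes(c,"shaker"):
    M=d["pixels"]; xs=np.nonzero(M)[1]
    if abs(xs.mean()-280)<40:
        x,i=fit(M,c,k,mod,[0,0]); print("dx",x[0].round(4),"pitch deg",np.degrees(x[1]*10).round(1),i)
E
```

```text
rot [-0.21 -0.81  0.21] rows>= 1.0 then trans [ 0.0164 -0.0037  0.0927] rows>= 2.0
dx 0.0001 pitch deg -3.4 0.789798066078027
```

Emit:
play_rows(translation=[[0.0164,-0.0037,0],[0,0,0.015],[0,0,0.02],[0,0,0.02],[0,0,0.02],[0,0,0.0127],[0,0,0.005],[0,0,0],[0,0,0]], delta_rot=[[-0.2,-0.8,0.2],[0,0,0],[0,0,0],[0,0,0],[0,0,0],[0,0,0],[0,0,0],[0,0,0],[0,0,0]], grip=[-1,-1,-1,-1,-1,-1,-1,-1,-1])

```text
clock: 41.35
tool_pos: [0.5663, -0.0453, 0.1198]
eef_rot: [-0.02, 0.953, 0.005, 0.301]
contact_force: [0.3, -0.4, -1.7]
opening: 0.456
finger_force: 19.7
```

```bash
python3 - <<'E'
from h import *
plan(shpose(.0),.043,np.radians(35)); print(r.get_state()["contact_force"])
E
```

```text
rot [-0.16  0.01 -0.03] rows>= 1.0 then trans [0.0016 0.0022 0.0041] rows>= 1.0
[ 0.31001445 -0.41162493 -1.68708096]
```

Emit:
play_rows(translation=[[0,0.0022,0],[0.0004,0,0.0009],[0.0004,0,0.0009],[0.0004,0,0.0009],[0,0,0]], delta_rot=[[-0.1,0,0],[0,0,0],[0,0,0],[0,0,0],[0,0,0]], grip=[-1,-1,-1,-1,-1])

```text
clock: 41.98
tool_pos: [0.5668, -0.0432, 0.1162]
eef_rot: [-0.02, 0.954, 0.006, 0.3]
contact_force: [0.4, -0.6, -0.9]
opening: 0.454
finger_force: 19.7
```

Emit:
play_rows(translation=[[0.0003,0,0.0006],[0,0,0],[0.0003,0,0.0006],[0,0,0]], delta_rot=[[0,0,0],[0,0,0],[0,0,0],[0,0,0]], grip=[-1,-1,-1,-1])

```text
clock: 42.48
tool_pos: [0.567, -0.0431, 0.1153]
eef_rot: [-0.02, 0.953, 0.006, 0.301]
contact_force: [-1.8, -0.5, 2.2]
opening: 0.454
finger_force: 20.0
```

Emit:
play_rows(translation=[[0,0,0],[0.0002,0,0.0004],[0,0,0]], delta_rot=[[0,0,0],[0,0,0],[0,0,0]], grip=[-1,-1,-1], squeeze=5)

```text
clock: 42.85
tool_pos: [0.5671, -0.0431, 0.1152]
eef_rot: [-0.02, 0.953, 0.006, 0.301]
contact_force: [-4.5, -2.2, 5.7]
opening: 0.466
finger_force: 5.5
```

```bash
cat > v.py <<'E'
from h import *
import sys
c=sys.argv[1]; k=r.get_calibration(c); im=r.snapshot(c); cv2.imwrite("pics/v_%s_%d.png"%(c,int(r.get_state()["clock"]*100)),im)
prof=[(.0175,0),(.0215,.025),(.0202,.042),(.015,.07),(.015,.08),(.01,.09)]
S=R.from_euler("z",.043)*R.from_euler("y",-np.radians(10))
def mod(p): # slab-frame offset of foot, pitch
    g=rev(0,0,prof)
    g=R.from_euler("y",p[2] if len(p)>2 else 0).apply(g)
    return COF+S.apply(g+[p[0],p[1],.014])
e=project(mod([0,0]),c,k).mean(0)
for d in r.silhouettes(c,"shaker"):
    M=d["pixels"]; ys,xs=np.nonzero(M)
    if np.hypot(*(e-[xs.mean(),ys.mean()]))<60:
        for p0 in ([0,0],[0,0,0]):
            x,i=fit(M,c,k,mod,p0); print("shaker rel coaster",x.round(4),round(i,3))
for d in r.look_for(c,"shaker"): print("look",np.round(S.inv().apply(d["point"]-COF),4),round(d["confidence"],2))
s=r.get_state(); print(s["clock"],s["contact_force"].round(2),s["tool_pos"].round(4))
E
python3 v.py wrist
```

```text
shaker rel coaster [ 0.0009 -0.0001] 0.791
shaker rel coaster [ 0.0019 -0.0001 -0.0635] 0.792
look [-0.0184  0.0008  0.0675] 0.96
43.0 [-4.27 -1.28  5.93] [ 0.5671 -0.0431  0.1152]
```

Emit:
play_rows(translation=[[0,0,0],[0,0,0],[0,0,0],[0,0,-0.005],[0,0,-0.015],[0,0,-0.025],[0,0,-0.03],[0,0,-0.03],[0,0,0],[0,0,0]], delta_rot=[[0,0,0],[0,0,0],[0,0,0],[0,0,0],[0,0,0],[0,0,0],[0,0,0],[0,0,0],[0,0,0],[0,0,0]], grip=[0.45,0.45,0.45,0.45,0.45,0.45,0.45,0.45,0.45,0.45])

```text
clock: 44.25
tool_pos: [0.5071, -0.0458, 0.2006]
eef_rot: [-0.02, 0.954, 0.006, 0.301]
contact_force: [1.0, -0.7, 0.3]
opening: 0.724
finger_force: 0.0
```

```bash
python3 v.py wrist; python3 f.py | head -8
```

```text
shaker rel coaster [0.0011 0.0002] 0.95
shaker rel coaster [ 0.0013  0.0002 -0.0214] 0.952
look [-0.0139  0.0006  0.0764] 0.95
44.4 [-1.11 -0.42 -0.09] [ 0.5071 -0.0456  0.1998]
0.9 279.1825078090138 161.43105756358767 2241 [[280. 180.]]
on slab: dx dy dyaw [ 0.001  -0.0006 -0.0004] 0.5506867836401069
0.84 3.971830985915493 16.609154929577464 284 [[280. 180.]]
[[230. 129.]
 [330. 129.]
 [238. 203.]
 [322. 203.]]
[ 0.507  -0.0455  0.1999]
```

The shaker stands square on the coaster, about 1 mm off centre at IoU 0.95, and the coaster has not moved. The tray stack fitted as well, and the gripper is clear of everything. Handing in.

```bash
python3 -c "
from plant import r
print(r.finish_job())"
```

```text
the job is handed in; nothing more can be done
None
```

The job is handed in at about 44 s of the 72 s allowed: the rough coaster lies on the slab with the salt shaker about 1 mm off its centre, and the two slick coasters are stacked flat in the tray; the hand-in returned no verdict.

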